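Pack the hanging corner of the carrom board

ROBOT

A 6-joint arm with a two-finger parallel gripper is mounted at the origin on the work surface. World frame = base frame: x ahead of the robot, y to its left, z up, the work surface at z = 0. Lengths are in m, angles in rad, forces in N, time in s.
With the tool pointing down it reaches from about 0.4 to 0.825 m from the base axis. Payload 7 kg.
Tool frame: the origin (TCP) lies between the finger pads; the fingertips stand robot.finger_overhang ahead of it and the grasp point (between the pads) lies 5 mm behind it (robot.finger_overhang is the distance from the TCP to the fingertips, in m); z points along the fingers, y is the direction in which the jaws open and shut (so a half turn about z gives the same grasp; the last joint's range is limited). The gripper opens to 85 mm and grips with 20 to 120 N. Pads are 22 mm wide; open, the fingers measure 114 mm over their backs; the gripper's body (76 mm by 85 mm) begins 54 mm behind the grasp point. The pads swing forward as they close: fully open they stand 13 mm farther back than shut.
Start: joints at [-0.895, 0.359, 0.012, 0, -1.224, -0.288], TCP at [0.255, -0.625, 0.218] pointing down, gripper open.
Joint ranges: [-3.07, 3.07], [-1.43, 2.12], [-1.02, 1.25], [-3.03, 1.67], [-3.05, -0], [-3.03, 3.03]. Speed limits (rad/s): [2.39, 2.39, 3.01, 3.14, 3.14, 3.14].

INTERFACE

Orientations are given as a 3x3 rotation matrix whose columns are the frame's x, y, z axes.
In Python, from workcell import robot, optics, look_for, trace, spot_point gives the robot as it stands.
- The arm moves only by the tool send_rows, never from a script. Its argument "steps" is a list of rows, each an object of numbers: "hand": the closure, from 0 (fully open) to 1 (shut); "dx", "dy", "dz": the shift along the world's x, y, z in m; "rx", "ry", "rz": the turn, a rotation vector about the world's x, y, z in rad. In form: [{"hand": .., "dx": .., "dy": .., "dz": .., "rx": .., "ry": .., "rz": ..}, ...]. A call has 1 to 20 rows; each row shifts and turns the commanded pose from where the row before left it; what a row does not reach is not made up. A row lasts 1/10 s, in which the tool goes at most 50 mm and 8.59 degrees, less where a joint would pass 70% of its speed; a pose out of reach is approached as far as the arm can. A call is refused whole if a number of a shift passes 0.05 or a number of a turn 0.15, either way. A call with a gripper value outside its range is refused whole. The fingers move at their own pace and stop on an object; the grip force is fixed at half the most. Time passes only in rows, so rows that do not move let the fingers close. It gives the time, the measured TCP pose, the force and the opening at its end, in the units of the state.
- robot.get_state(): the state, without advancing time (a new reading comes with each control period).
- optics.get_image(name): name is "side" or "top" or "wrist"; returns the picture (480x640x3 uint8, blue, green, red); there is no depth.
- optics.camera_info(name): a dict with "intrinsics" (3x3 intrinsics, pixels), "rvec" (rotation vector, rad) and "tvec" (3), from world to camera coordinates, as OpenCV has them; the wrist camera has in their place "mount" (4x4, takes a point from camera to tool coordinates, whose origin is the TCP and whose axes are the flange's). Camera axes: x right, y down, z forward; pixel columns grow to the right and rows downward; lengths in m; the calibration is good to about 2 mm. The wrist camera is an equidistant fisheye: a pixel r from the principal point sees the ray r / f radians off the axis. A picture is of the moment at which its call begins: read the wrist's pose just before it. camera_info takes no time and is no camera call.
- robot.close_job(): hands the job in, once; it reports no verdict.
Trained networks look in the newest picture that a camera, given by its name, has taken for a name from the list of things; names that differ only in an ending like _2 or _b are one class to them, and where a whole thing is asked for, a point or a joint stands for the part that bears it (a point fixed in the world has none). Each returns a list of dicts, best first, with "conf" (0 to 1); they miss things now and then, are a little off and sometimes report something else, mostly with a low value. They report only what shows in the picture. A call takes as long as a camera call. They do not tell look-alikes from the thing itself.
- look_for(camera, label): "uv" ([column, row] in pixels, amid what is visible of it).
- trace(camera, label): "pixels" (480x640 bool, what is visible of it) and "uv" ([column, row] in pixels, amid what is visible of it).
- spot_point(camera, label): "uv" ([column, row] in pixels: a listed point, or the origin of a listed thing).
The state is a dict: "clock": time; "joints": joint angles; "qd": joint speeds; "tau": joint torques, N m; "tool_pos": TCP position; "tcp_rot": TCP orientation; "ft_force": force on the tool from outside, world axes, zero at the start; "ft_torque": the same for the moment, N m; "width": finger opening in m.
Only numpy, scipy, OpenCV 4.12 (cv2) and the standard library are available. Lean on these libraries where they do the work, as an engineer would, in place of code of your own. Each camera call takes 0.05 s, during which the arm holds its last target.

TASK

The carrom board's near left corner still hangs clear of the sloping platform: gently try the three wooden spacers under its foot, bevelled nose first, until you find the one that slides in snugly with the soft foot pressing on it, and never force one that will not go. Leave that one pushed fully home, square, with its handle up against the frame, and leave the other two standing on the cork mat. Do not disturb anything else on the board or the platform.

Things in the scene. Friction and masses are not known exactly. Their poses are not given: they have to be found in the camera images.
- board: carrom board, fixed, 660 mm square, frame rails 45 mm wide, underside 34 and top 70 mm above the platform (z = 0), play surface at 54 mm. Origin: at platform level under the middle of its near outer face; x points away from the robot, y to its left. Three corners already stand on packers; at the near left one (-x, +y) the foot hangs clear.
- entry (a point): point at platform level on the board's near outer face, in front of the hanging foot, 45 mm from the board's left side; axes as the board's: spacers go in along +x. The foot's rubber pad lies 4 to 36 mm behind this face and is 36 mm wide. The clear height under it differs each time, 4.7 to 13 mm, and no pose tells it. Pushing a spacer at it with over 25 N does damage.
- foot_root (a point): where the hanging foot meets the underside of the frame, 34 mm above the platform, 20 mm behind entry; axes as the board's. The foot's pad is soft rubber: about 1.4 N starts to press it upward and each further mm takes 0.25 N, up to 6 mm, so a snug spacer is pinched with 1.4 N or more and drags when slid, while a loose one slides under its own weight alone.
- thin_mid (a point): the thin spacer, loose, about 60 g: a flat pale wood tongue 8 mm thick and 44 mm wide under an upright blue handle block, 30 mm along x, 28 mm along y, top 58 mm above the spacer's underside. Point: centre of the handle, 29 mm above the underside. x points along the tongue to its nose, z up. Fully home, the handle's front face meets the board's near face (point 15 mm before entry).
- thin_nose (a point): tip of the thin spacer's tongue, on its underside, 61 mm ahead of its handle's centre. The last 16 mm are bevelled on top, from 8 mm down to 4 mm thick at the tip: it goes under a foot at most about 4 mm lower than 8 mm and stops dead against a lower one. Sliding it takes under about 1.2 N where it is loose, 1.6 N or more where it is snug (up to 10 N on the bevel).
- medium_mid (a point): the medium spacer, loose, about 60 g: a flat pale wood tongue 11 mm thick and 44 mm wide under an upright yellow handle block, 30 mm along x, 28 mm along y, top 58 mm above the spacer's underside. Point: centre of the handle, 29 mm above the underside. x points along the tongue to its nose, z up. Fully home, the handle's front face meets the board's near face (point 15 mm before entry).
- medium_nose (a point): tip of the medium spacer's tongue, on its underside, 61 mm ahead of its handle's centre. The last 16 mm are bevelled on top, from 11 mm down to 7 mm thick at the tip: it goes under a foot at most about 4 mm lower than 11 mm and stops dead against a lower one. Sliding it takes under about 1.2 N where it is loose, 1.6 N or more where it is snug (up to 10 N on the bevel).
- thick_mid (a point): the thick spacer, loose, about 60 g: a flat pale wood tongue 14 mm thick and 44 mm wide under an upright red handle block, 30 mm along x, 28 mm along y, top 58 mm above the spacer's underside. Point: centre of the handle, 29 mm above the underside. x points along the tongue to its nose, z up. Fully home, the handle's front face meets the board's near face (point 15 mm before entry).
- thick_nose (a point): tip of the thick spacer's tongue, on its underside, 61 mm ahead of its handle's centre. The last 16 mm are bevelled on top, from 14 mm down to 10 mm thick at the tip: it goes under a foot at most about 4 mm lower than 14 mm and stops dead against a lower one. Sliding it takes under about 1.2 N where it is loose, 1.6 N or more where it is snug (up to 10 N on the bevel).
- mat: cork mat, fixed, 150 mm (x) by 330 mm (y), 3 mm thick; origin under its centre. The three spacers start on it side by side, in any order, upright, noses roughly towards the board. The medium one is a sensible first try.
- canister_mid (a point): lidded stainless steel canister, diameter 96, height 139, standing on the board; the point is at its centre, half-way up. To be left alone.
- dispenser_mid (a point): clear acrylic dispenser with a push plunger, diameter 68, height 160, standing on the board; the point is at its centre, half-way up. To be left alone.
- bowl_mid (a point): white bowl, diameter 124, height 52, standing on the board; the point is at its centre, half-way up. To be left alone.
- coin_holder_mid (a point): round wooden coin holder with its coins, diameter 116, height 22, on the board; the point is at its centre, half-way up. To be left alone.
- striker_mid (a point): green striker disc, diameter 41, height 10, on the board against its near rail; the point is at its centre, half-way up. To be left alone.
- coin_black_mid (a point): black carrom coin, diameter 31, height 8, on the platform to the left of the mat; the point is at its centre, half-way up. To be left alone.
- coin_white_mid (a point): pale carrom coin, diameter 31, height 8, on the board; the point is at its centre, half-way up. To be left alone.
- cup_mid (a point): small terracotta cup, diameter 68, height 60, on the platform to the left; the point is at its centre, half-way up. To be left alone.
There are look-alikes about, which are no part of the job. What is shaped like the part that bears medium_mid but green or purple is not meant.

How it is judged:
At the end, for the whole second after the job is handed in: One spacer stands upright under the hanging foot, handle within 5 mm of the board's near face, 12 mm of the foot's middle line and 0.12 rad of square, pinched by the foot (over 0.9 N between spacer and board); the other two stand upright with their handles over the cork mat; all at rest (((x of thin_mid in the frame of entry above -0.02 m and y of thin_mid in the frame of entry between -0.012 and 0.012 m and angle between the x axis of thin_mid and the x axis of entry, either way round below 0.12 rad and angle between each of thin_mid, medium_mid, thick_mid's own z axis and vertical below 0.12 rad and contact force between thin and board above 0.9 N and x of medium_mid in the frame of mat between -0.075 and 0.075 m and y of medium_mid in the frame of mat between -0.165 and 0.165 m and height (world z) of each of medium_mid, thick_mid below 0.037 m and x of thick_mid in the frame of mat between -0.075 and 0.075 m and y of thick_mid in the frame of mat between -0.165 and 0.165 m) or (x of medium_mid in the frame of entry above -0.02 m and y of medium_mid in the frame of entry between -0.012 and 0.012 m and angle between the x axis of medium_mid and the x axis of entry, either way round below 0.12 rad and angle between each of medium_mid, thin_mid, thick_mid's own z axis and vertical below 0.12 rad and contact force between medium and board above 0.9 N and x of thin_mid in the frame of mat between -0.075 and 0.075 m and y of thin_mid in the frame of mat between -0.165 and 0.165 m and height (world z) of each of thin_mid, thick_mid below 0.037 m and x of thick_mid in the frame of mat between -0.075 and 0.075 m and y of thick_mid in the frame of mat between -0.165 and 0.165 m) or (x of thick_mid in the frame of entry above -0.02 m and y of thick_mid in the frame of entry between -0.012 and 0.012 m and angle between the x axis of thick_mid and the x axis of entry, either way round below 0.12 rad and angle between each of thick_mid, thin_mid, medium_mid's own z axis and vertical below 0.12 rad and contact force between thick and board above 0.9 N and x of thin_mid in the frame of mat between -0.075 and 0.075 m and y of thin_mid in the frame of mat between -0.165 and 0.165 m and height (world z) of each of thin_mid, medium_mid below 0.037 m and x of medium_mid in the frame of mat between -0.075 and 0.075 m and y of medium_mid in the frame of mat between -0.165 and 0.165 m)) and linear speed of each of thin, medium, thick below 0.02 m/s); the robot touches nothing.
It fails at once if a spacer is forced against the board or its foot with more than 25 N (contact force between any of thin, medium, thick and board above 25 N).
It fails at once if a bystander (canister, dispenser, bowl, coin holder, striker, coins, cup) is moved by more than 20 mm (distance of any of canister_mid, dispenser_mid, bowl_mid, coin_holder_mid, striker_mid, coin_black_mid, coin_white_mid, cup_mid from where it was at the start of the episode above 0.02 m).
It also fails if it takes over 72 s, if anything falls off the work surface, if the arm or the gripper's body presses on something with over 40 N, if the wrist force passes 120 N, or if a joint passes its speed limit or range.

## Working session

There is one attempt and no reset: what is moved stays moved. The work goes in short steps, Python scripts to look and compute and a tool call to move; the robot and the scene stay as the last step left them, time stands still between calls to the robot, and variables do not carry over. Pictures are saved under pics/ and viewed, and the job is handed in when it is done.

Besides the shell and the picture viewer there is one more tool, called after "Request:" as a command line: name --argument value ..., lists and objects as JSON in quotes. send_rows: Moves the arm, as the interface text tells. Its arguments: {"type":"object","properties":{"steps":{"type":"array","items":{"type":"object","properties":{"hand":{"type":"number"},"dx":{"type":"number"},"dy":{"type":"number"},"dz":{"type":"number"},"rx":{"type":"number"},"ry":{"type":"number"},"rz":{"type":"number"}}}}},"required":["steps"]}

```bash
mkdir -p pics; ls; python3 - <<'E'
from workcell import robot, optics
import cv2
s=robot.get_state(); print(s, robot.finger_overhang)
for n in ["side","top","wrist"]:
    cv2.imwrite(f"pics/{n}0.png",optics.get_image(n)); print(n,optics.camera_info(n))
E
```

```text
pics
{'clock': 0.0, 'joints': array([-8.94922288e-01,  3.59387350e-01,  1.10753790e-02, -3.43619747e-04,
       -1.22413264e+00, -2.88102511e-01]), 'qd': array([ 0.00011103, -0.00062476, -0.00075665, -0.00084119, -0.0001892 ,
        0.00086236]), 'tau': array([ 1.82889646e-03, -5.83319306e+01,  2.93409991e+01,  6.93645313e+00,
       -6.13258104e-03, -1.31013869e-05]), 'tool_pos': array([ 0.2550154 , -0.62442601,  0.21737179]), 'tcp_rot': array([[-9.25798180e-01, -3.78017358e-01, -7.78990489e-04],
       [-3.78018127e-01,  9.25796998e-01,  1.48808582e-03],
       [ 1.58664787e-04,  1.67213967e-03, -9.99998589e-01]]), 'ft_force': array([ 0.19120752, -0.34747801,  0.25641714]), 'ft_torque': array([ 0.00216399, -0.06475203,  0.02548412]), 'width': 0.08512119883165319} 0.014
side {'intrinsics': array([[452.302191  ,   0.        , 316.33120391],
       [  0.        , 452.302191  , 243.00559911],
       [  0.        ,   0.        ,   1.        ]]), 'rvec': array([ 0.05428951, -2.78332767,  1.3662555 ]), 'tvec': array([0.54415039, 0.11007047, 1.10809611])}
top {'intrinsics': array([[547.58506473,   0.        , 328.85222807],
       [  0.        , 547.58506473, 242.58429033],
       [  0.        ,   0.        ,   1.        ]]), 'rvec': array([ 2.12415002, -2.11522087,  0.20788098]), 'tvec': array([-0.0075308 ,  0.5423408 ,  1.36477577])}
wrist {'intrinsics': array([[371.64829954,   0.        , 327.9738857 ],
       [  0.        , 371.64829954, 236.80615342],
       [  0.        ,   0.        ,   1.        ]]), 'mount': array([[ 1.35329514e-04, -9.49409879e-01, -3.14039588e-01,
         8.08888557e-02],
       [ 9.99999713e-01,  3.62661682e-04, -6.65473770e-04,
        -2.78254748e-04],
       [ 7.45697496e-04, -3.14039408e-01,  9.49409656e-01,
        -1.55915466e-01],
       [ 0.00000000e+00,  0.00000000e+00,  0.00000000e+00,
         1.00000000e+00]])}
```

View pics/top0.png

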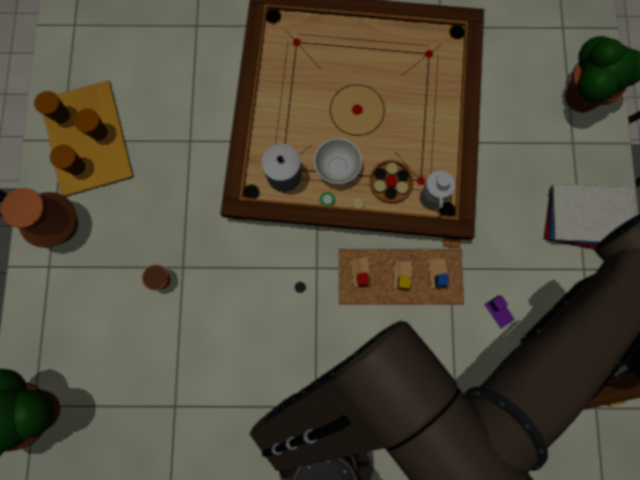

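View pics/side0.png

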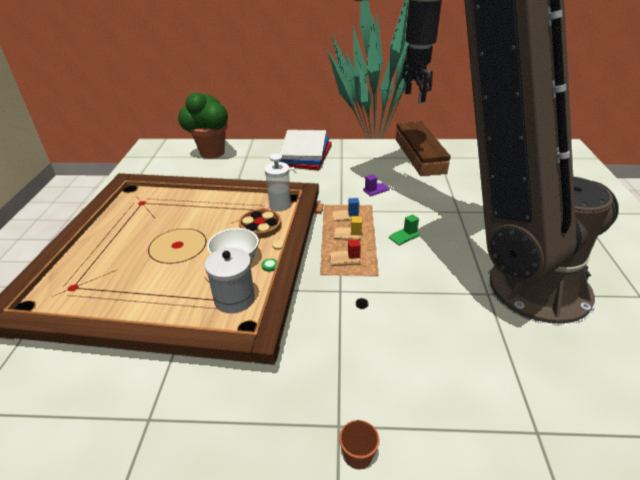

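```bash
cat > h.py <<'E'
import numpy as np, cv2
from workcell import robot, optics, look_for, trace, spot_point
def ray(n,uv):
    c=optics.camera_info(n);K=c["intrinsics"]
    x=(uv[0]-K[0,2])/K[0,0];y=(uv[1]-K[1,2])/K[1,1]
    if n=="wrist":
        s=robot.get_state();r=np.hypot(x,y);d=np.array([x/r*np.sin(r),y/r*np.sin(r),np.cos(r)])
        M=c["mount"];R=s["tcp_rot"];return R@M[:3,3]+s["tool_pos"],R@M[:3,:3]@d
    R=cv2.Rodrigues(c["rvec"])[0];return -R.T@c["tvec"],R.T@np.array([x,y,1])
def atz(n,uv,z):
    o,d=ray(n,uv);return o+d*(z-o[2])/d[2]
def proj(n,p):
    c=optics.camera_info(n)
    return cv2.projectPoints(np.array([p],float),c["rvec"],c["tvec"],c["intrinsics"],None)[0].ravel()
E
python3 - <<'E'
from h import *
Z={"thin_mid":.032,"medium_mid":.032,"thick_mid":.032,"thin_nose":.003,"medium_nose":.003,"thick_nose":.003,"entry":0,"foot_root":.034,"mat":0,"board":0,"coin_black_mid":.004,"cup_mid":.03,"striker_mid":.059}
for cam in ["top","side"]:
    optics.get_image(cam)
    for k,z in Z.items():
        for r in spot_point(cam,k)[:3]: print(cam,k,np.round(r["uv"]),round(r["conf"],2),np.round(atz(cam,r["uv"],z),4))
print(robot.get_state()["clock"])
E
```

```text
top thin_mid [442. 279.] 0.85 [ 0.452  -0.2993  0.032 ]
top medium_mid [499. 301.] 0.78 [ 0.3953 -0.4432  0.032 ]
top medium_mid [399. 281.] 0.74 [ 0.4455 -0.1878  0.032 ]
top medium_mid [437. 186.] 0.71 [ 0.7022 -0.2953  0.032 ]
top thick_mid [360. 281.] 0.7 [ 0.4453 -0.0872  0.032 ]
top thin_nose [435. 262.] 0.94 [ 0.501  -0.2875  0.003 ]
top medium_nose [405. 258.] 0.79 [ 0.5104 -0.2086  0.003 ]
top medium_nose [507. 324.] 0.78 [ 0.3371 -0.4705  0.003 ]
top thick_nose [241. 209.] 0.72 [0.6432 0.2332 0.003 ]
top thick_nose [398. 274.] 0.69 [ 0.4673 -0.1901  0.003 ]
top thick_nose [360. 256.] 0.63 [ 0.5153 -0.0891  0.003 ]
top entry [238. 221.] 0.91 [0.6124 0.2418 0.    ]
top foot_root [241. 211.] 0.75 [0.6305 0.2282 0.034 ]
top mat [401. 278.] 0.86 [ 0.457  -0.1971  0.    ]
top board [346. 232.] 0.81 [ 0.5826 -0.0503  0.    ]
top coin_black_mid [300. 289.] 0.44 [0.4259 0.071  0.004 ]
top cup_mid [158. 276.] 0.57 [0.4562 0.4374 0.03  ]
top cup_mid [400. 284.] 0.34 [ 0.4385 -0.1915  0.03  ]
top striker_mid [322. 196.] 0.68 [0.6645 0.0124 0.059 ]
side thin_mid [361. 302.] 0.61 [0.4373
[... 468 characters left out ...]
0.1728  0.003 ]
side medium_nose [382. 185.] 0.77 [ 0.3492 -0.4865  0.003 ]
side medium_nose [334. 233.] 0.74 [ 0.5047 -0.2101  0.003 ]
side thick_nose [329. 262.] 0.74 [ 0.5159 -0.0824  0.003 ]
side thick_nose [275. 247.] 0.38 [ 0.6655 -0.1428  0.003 ]
side entry [278. 356.] 0.88 [0.6159 0.2269 0.    ]
side foot_root [274. 346.] 0.79 [0.6215 0.2291 0.034 ]
side mat [348. 240.] 0.95 [ 0.4639 -0.1813  0.    ]
side board [305. 272.] 0.84 [ 0.5766 -0.0451  0.    ]
side coin_black_mid [361. 304.] 0.52 [0.4358 0.0716 0.004 ]
side cup_mid [358. 444.] 0.79 [0.4526 0.4298 0.03  ]
side striker_mid [271. 267.] 0.71 [0.6547 0.0079 0.059 ]
side striker_mid [357. 224.] 0.44 [ 0.4406 -0.1798  0.059 ]
1.55
```

The top view shows three spacers on the cork mat: red (363,279), yellow (404,282) and blue (442,281). The purple one (499,310) and the green one (side 411,225) are off the mat, so they are decoys. Next I'll measure finely.

```bash
python3 - <<'E'
from h import *
im=cv2.imread("pics/top0.png")
c=cv2.resize(im[235:315,330:530],None,fx=4,fy=4,interpolation=cv2.INTER_CUBIC)
d=cv2.resize(im[180:240,205:405],None,fx=4,fy=4,interpolation=cv2.INTER_CUBIC)
cv2.imwrite("pics/crop1.png",np.vstack([c,d]))
hsv=cv2.cvtColor(im,cv2.COLOR_BGR2HSV)
sub=np.zeros(im.shape[:2],bool);sub[250:305,340:465]=1
for n,lo,hi in [("red",0,4),("yellow",22,33),("blue",100,125)]:
    m=((hsv[...,0]>=lo)&(hsv[...,0]<=hi)&(hsv[...,1]>150)&(hsv[...,2]>70)&sub).astype(np.uint8)
    k,l,st,ce=cv2.connectedComponentsWithStats(m)
    for i in range(1,k):
        if st[i,4]>15: print(n,st[i],ce[i],atz("top",ce[i],.061))
# board outline in image
optics.get_image("top"); r=trace("top","board")[0]; m=r["pixels"].astype(np.uint8)
print(r["conf"],m.sum())
pts=[]
for u in range(235,345,1):
    v=np.where(m[150:250,u])[0]
    if len(v): pts.append(atz("top",(u,v.max()+150.5),.0)[:2])
pts=np.array(pts)
np.save("b.npy",pts); vx=cv2.fitLine(pts.astype(np.float32),cv2.DIST_HUBER,0,.01,.01).ravel();print("near edge z0",vx)
cv2.imwrite("pics/bmask.png",m*255)
E
```

```text
red [358 274  10  10  95] [362.54736842 278.54736842] [ 0.44799972 -0.0912488   0.061     ]
yellow [398 276  13  12 134] [403.99253731 281.57462687] [ 0.44071413 -0.19641905  0.061     ]
blue [438 275  10  10  89] [442.75280899 279.47191011] [ 0.4465037  -0.29504746  0.061     ]
0.61 50258
near edge z0 [0.08818834 0.9961038  0.60491437 0.10149398]
```

View pics/crop1.png

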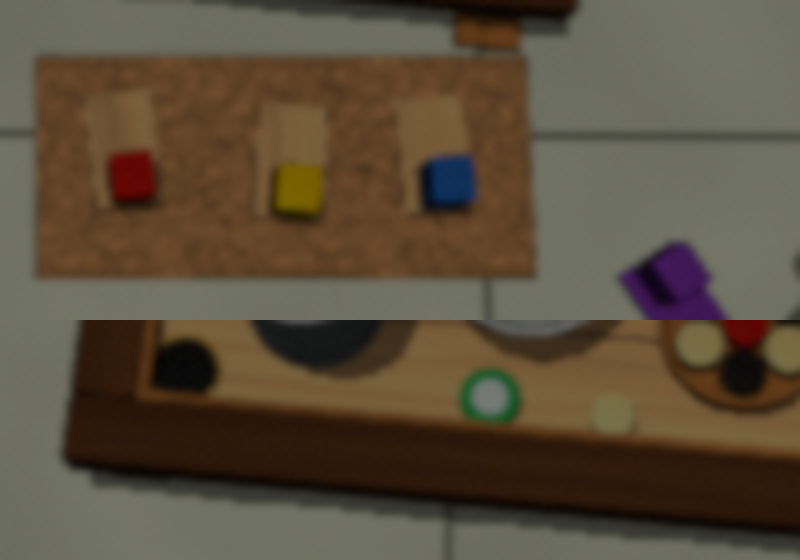

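```bash
python3 - <<'E'
from h import *
# near outer top edge: dark/bright transition per column
im=cv2.imread("pics/top0.png");g=cv2.cvtColor(im,cv2.COLOR_BGR2GRAY).astype(float)
P=[]
for u in range(228,440,4):
    v0=215+(u-222)*0.0896
    rows=np.arange(int(v0)-6,int(v0)+10); gr=np.diff(g[rows,u]); k=gr[:].argmax(); P.append((u,rows[k]+.5))
P=np.array(P);print(P[::6].tolist())
W=np.array([atz("top",p,.07)[:2] for p in P]);vx=cv2.fitLine(W.astype(np.float32),cv2.DIST_HUBER,0,.001,.001).ravel();print("z=.07",vx, "yaw",-np.arctan2(vx[0],vx[1]))
for p in [(221.5,215.5),(473,238),(483.5,9)]: print(atz("top",p,.07))
# spacer tongue: corners from crop (crop px/4 + offset), tongue top z ~ mat+t
def c(x,y): return (330+x/4-.4,235+y/4-.4)
for n,z,fl,fr in [("red",.003+.010,(86,94),(152,90)),("yellow",.003+.007,(262,103),(328,106)),("blue",.003+.004,(397,98),(462,95))]:
    a=atz("top",c(*fl),z);b=atz("top",c(*fr),z);print(n,a,b,np.linalg.norm(a-b),"yaw",np.arctan2(*(a-b)[[0,1]])*-1)
E
```

```text
[[228.0, 217.5], [252.0, 223.5], [276.0, 225.5], [300.0, 228.5], [324.0, 230.5], [348.0, 232.5], [372.0, 234.5], [396.0, 237.5], [420.0, 239.5]]
z=.07 [0.09064548 0.9958832  0.5718914  0.0159398 ] yaw -0.09077008
[0.60905921 0.27219322 0.07      ]
[ 0.55258259 -0.37454636  0.07      ]
[ 1.20582166 -0.43445846  0.07      ]
red [ 0.50860197 -0.06436768  0.013     ] [ 0.51147623 -0.10810032  0.013     ] 0.04382698603272374 yaw 0.06562918895097178
yellow [ 0.50356005 -0.18118105  0.01      ] [ 0.50173414 -0.22490381  0.01      ] 0.04376087365849638 yaw -0.04173686066447069
blue [ 0.50780559 -0.271384    0.007     ] [ 0.5100137  -0.31468608  0.007     ] 0.04335834006255352 yaw 0.05094897202174167
```

Request:
send_rows --steps '[{"hand":0,"dx":0.02,"dy":0.05,"rz":0.13},{"hand":0,"dx":0.02,"dy":0.05,"rz":0.13},{"hand":0,"dx":0.02,"dy":0.05,"rz":0.13},{"hand":0,"dx":0.02,"dy":0.05},{"hand":0,"dx":0.02,"dy":0.05},{"hand":0,"dx":0.02,"dy":0.05},{"hand":0,"dx":0.02,"dy":0.05},{"hand":0,"dx":0.01,"dy":0.04},{"hand":0},{"hand":0}]'

```text
invalid input at $.steps[0]: expected keys hand, dx, dy, dz, rx, ry, rz
```

Request:
send_rows --steps '[{"hand":0,"dx":0.02,"dy":0.05,"dz":0,"rx":0,"ry":0,"rz":0.13},{"hand":0,"dx":0.02,"dy":0.05,"dz":0,"rx":0,"ry":0,"rz":-0.13},{"hand":0,"dx":0.02,"dy":0.05,"dz":0,"rx":0,"ry":0,"rz":-0.13},{"hand":0,"dx":0.02,"dy":0.05,"dz":0,"rx":0,"ry":0,"rz":-0.13},{"hand":0,"dx":0.02,"dy":0.05,"dz":0,"rx":0,"ry":0,"rz":-0.13},{"hand":0,"dx":0.02,"dy":0.05,"dz":0,"rx":0,"ry":0,"rz":-0.04},{"hand":0,"dx":0.02,"dy":0.05,"dz":0,"rx":0,"ry":0,"rz":0},{"hand":0,"dx":0.01,"dy":0.04,"dz":0,"rx":0,"ry":0,"rz":0},{"hand":0,"dx":0,"dy":0.0,"dz":0,"rx":0,"ry":0,"rz":0},{"hand":0,"dx":0,"dy":0,"dz":0,"rx":0,"ry":0,"rz":0},{"hand":0,"dx":0,"dy":0,"dz":0,"rx":0,"ry":0,"rz":0}]'

```text
clock: 2.75
tool_pos: [0.3944, -0.2625, 0.2185]
tcp_rot: [[-0.999, 0.036, 0.0], [0.036, 0.999, -0.0], [-0.0, -0.0, -1.0]]
ft_force: [-0.8, -1.0, -0.1]
width: 0.0853
```

```bash
python3 - <<'E'
from h import *
cv2.imwrite("pics/w1.png",optics.get_image("wrist"))
s=robot.get_state();print(s["clock"],s["tool_pos"],s["tcp_rot"],s["joints"],s["ft_force"])
E
```

```text
2.8 [ 0.39422272 -0.26285669  0.21831156] [[-9.99310480e-01  3.71287782e-02 -1.36111778e-04]
 [ 3.71287865e-02  9.99310487e-01 -5.85650718e-05]
 [ 1.33843478e-04 -6.35783552e-05 -9.99999989e-01]] [-1.71248525e-01  2.16184128e-02 -4.14089379e-01  8.92361275e-05
 -1.13521268e+00 -1.43672278e+00] [ 0.30581073 -0.0114473   0.99801167]
```

View pics/w1.png

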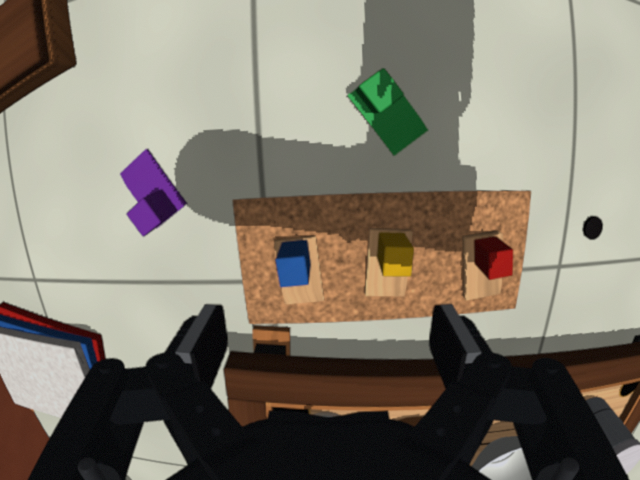

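Sharp wrist view: blue top at (293,270), yellow (398,266), red (495,262), all on the cork mat. Green (385,110) and purple (150,195) lie off the mat and are left alone.

```bash
python3 - <<'E'
from h import *
im=cv2.imread("pics/w1.png");hsv=cv2.cvtColor(im,cv2.COLOR_BGR2HSV)
print(hsv[266,398],hsv[240,395],hsv[270,293],hsv[247,293],hsv[260,505],hsv[255,480])
cv2.imwrite("pics/w1c.png",cv2.resize(im[190:330,230:530],None,fx=2.6,fy=2.6,interpolation=cv2.INTER_CUBIC))
for n,lo,hi,v in [("thick",0,5,160),("medium",22,33,170),("thin",100,125,150)]:
    m=((hsv[...,0]>=lo)&(hsv[...,0]<=hi)&(hsv[...,1]>150)&(hsv[...,2]>v)).astype(np.uint8);m[:190]=0;m[320:]=0;m[:,:230]=0;m[:,530:]=0
    k,l,st,ce=cv2.connectedComponentsWithStats(m);i=1+st[1:,4].argmax()
    ys,xs=np.where(l==i);W=np.array([atz("wrist",(x,y),.061)[:2] for x,y in zip(xs,ys)])
    r=cv2.minAreaRect(W.astype(np.float32)*1000);print(n,st[i],W.mean(0),r)
E
```

```text
[ 23 223 212] [ 22 220  65] [108 191 155] [107 184  50] [  1 216 162] [  3 236  40]
thick [491 252  22  22 168] [ 0.44748822 -0.09603788] ((447.03704833984375, -97.49270629882812), (11.939712524414062, 29.693405151367188), 45.13751983642578)
medium [384 263  28  13 288] [ 0.45199857 -0.20197625] ((451.0052795410156, -200.92291259765625), (25.977617263793945, 12.084454536437988), 87.09584045410156)
thin [278 258  29  28 657] [ 0.44978595 -0.29881793] ((449.87481689453125, -298.91168212890625), (26.32493782043457, 23.8321533203125), 3.5062077045440674)
```

View pics/w1c.png

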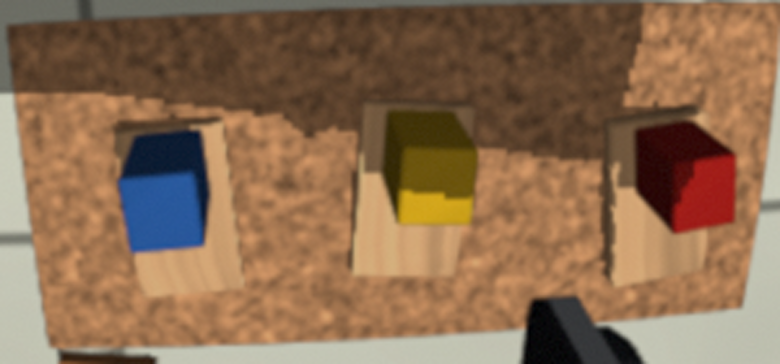

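```bash
python3 - <<'E'
from h import *
f=lambda p:(p[0]/2.6+230-.3,p[1]/2.6+190-.3)
D={"medium":([(400,150),(475,150),(470,224),(401,224)],[(352,274),(455,277)],.010),
"thin":([(120,180),(207,170),(203,243),(132,250)],[(147,297),(243,287)],.007),
"thick":([(667,163),(733,153),(733,218),(676,232)],[(613,286),(705,270)],.013)}
for n,(t,fr,z) in D.items():
    T=np.array([atz("wrist",f(p),.061)[:2] for p in t]); F=np.array([atz("wrist",f(p),z)[:2] for p in fr])
    e=(T[1]-T[0]+T[2]-T[3]); e2=T[3]-T[0]+T[2]-T[1]; w=F[1]-F[0]
    c=T.mean(0); nose=F.mean(0)
    print(n,"c",c.round(4),"size",np.linalg.norm(e)/2,np.linalg.norm(e2)/2,"yaw top",np.arctan2(-e[0],e[1]),np.arctan2(e2[1],e2[0]),"yaw front",np.arctan2(-w[0],w[1]),"nose",nose.round(4),np.linalg.norm(w),"c->nose yaw",np.arctan2(*(nose-c)[::-1]),np.linalg.norm(nose-c))
E
```

```text
medium c [ 0.4438 -0.201 ] size 0.026121491213018825 0.028355704204048718 yaw top -0.04580128817995253 0.004463531036443777 yaw front -0.08731867088752907 nose [ 0.5051 -0.2042] 0.044845546962996224 c->nose yaw -0.0517235542327263 0.06137719738544934
thin c [ 0.4491 -0.2974] size 0.028465649431629242 0.027684072765770912 yaw top 0.08443875823208798 -0.01903192744228401 yaw front 0.08899246793975178 nose [ 0.5109 -0.2939] 0.041924090586195284 c->nose yaw 0.05697632272638436 0.06187054354031244
thick c [ 0.4511 -0.096 ] size 0.026514126252688678 0.028418466683941768 yaw top 0.1282516971019137 0.2068259756877312 yaw front 0.09219525046161764 nose [ 0.513  -0.0865] 0.04573543190605682 c->nose yaw 0.1522612314496075 0.06267839651449478
```

Request:
send_rows --steps '[{"hand":0,"dx":0.025,"dy":0.031,"dz":-0.02,"rx":0,"ry":0,"rz":-0.013},{"hand":0,"dx":0.025,"dy":0.031,"dz":-0.03,"rx":0,"ry":0,"rz":0},{"hand":0,"dx":0,"dy":0,"dz":-0.04,"rx":0,"ry":0,"rz":0},{"hand":0,"dx":0,"dy":0,"dz":-0.04,"rx":0,"ry":0,"rz":0},{"hand":0,"dx":0,"dy":0,"dz":-0.035,"rx":0,"ry":0,"rz":0},{"hand":0,"dx":0,"dy":0,"dz":-0.02,"rx":0,"ry":0,"rz":0},{"hand":0,"dx":0,"dy":0,"dz":0,"rx":0,"ry":0,"rz":0},{"hand":0,"dx":0,"dy":0,"dz":0,"rx":0,"ry":0,"rz":0}]'

```text
clock: 3.6
tool_pos: [0.4444, -0.2011, 0.0334]
tcp_rot: [[-0.999, 0.05, -0.001], [0.05, 0.999, -0.0], [0.001, -0.0, -1.0]]
ft_force: [-0.0, 0.3, -0.2]
width: 0.0856
```

```bash
python3 - <<'E'
from h import *
cv2.imwrite("pics/w2.png",optics.get_image("wrist"))
s=robot.get_state();print(s["clock"],s["tool_pos"],s["tcp_rot"][:,0],s["ft_force"])
E
```

```text
3.65 [ 0.44509198 -0.20096314  0.03416867] [-9.98746307e-01  5.00504583e-02 -8.75451643e-04] [-0.29319438  1.16296984  0.15295353]
```

View pics/w2.png

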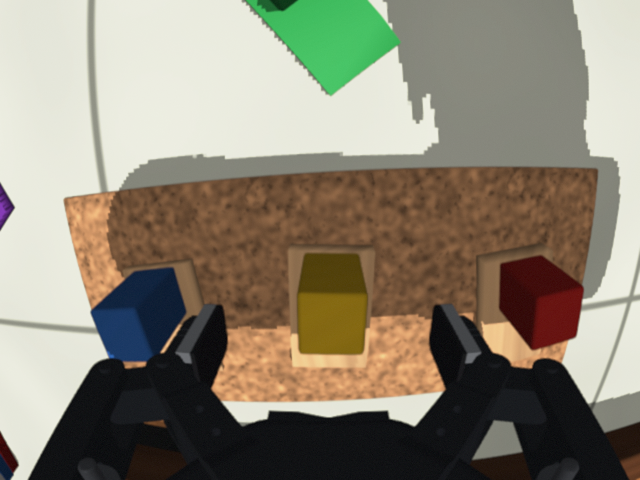

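The yellow handle (333,305) stands centred and square between the fingers. I'll close the hand.

Request:
send_rows --steps '[{"hand":1,"dx":0,"dy":0,"dz":0,"rx":0,"ry":0,"rz":0},{"hand":1,"dx":0,"dy":0,"dz":0,"rx":0,"ry":0,"rz":0},{"hand":1,"dx":0,"dy":0,"dz":0,"rx":0,"ry":0,"rz":0},{"hand":1,"dx":0,"dy":0,"dz":0,"rx":0,"ry":0,"rz":0},{"hand":1,"dx":0,"dy":0,"dz":0,"rx":0,"ry":0,"rz":0},{"hand":1,"dx":0,"dy":0,"dz":0,"rx":0,"ry":0,"rz":0}]'

```text
clock: 4.25
tool_pos: [0.4449, -0.2001, 0.034]
tcp_rot: [[-0.999, 0.048, 0.001], [0.048, 0.999, -0.0], [-0.001, -0.0, -1.0]]
ft_force: [-0.6, 1.3, 6.3]
width: 0.0268
```

```bash
python3 - <<'E'
from h import *
F=[robot.get_state() for _ in range(5)]
for s in F: print(s["clock"],s["tool_pos"],s["ft_force"],s["width"])
E
```

```text
4.25 [ 0.44486984 -0.20006783  0.03404775] [-0.58625628  1.29629294  6.33113667] 0.02678153131661089
4.25 [ 0.44486984 -0.20006783  0.03404775] [-0.58625628  1.29629294  6.33113667] 0.02678153131661089
4.25 [ 0.44486984 -0.20006783  0.03404775] [-0.58625628  1.29629294  6.33113667] 0.02678153131661089
4.25 [ 0.44486984 -0.20006783  0.03404775] [-0.58625628  1.29629294  6.33113667] 0.02678153131661089
4.25 [ 0.44486984 -0.20006783  0.03404775] [-0.58625628  1.29629294  6.33113667] 0.02678153131661089
```

Request:
send_rows --steps '[{"hand":1,"dx":0,"dy":0,"dz":0.02,"rx":0,"ry":0,"rz":0},{"hand":1,"dx":0,"dy":0,"dz":0.04,"rx":0,"ry":0,"rz":0},{"hand":1,"dx":0,"dy":0.04,"dz":0.02,"rx":0,"ry":0,"rz":-0.04},{"hand":1,"dx":0,"dy":0.05,"dz":0,"rx":0,"ry":0,"rz":0},{"hand":1,"dx":0,"dy":0.05,"dz":0,"rx":0,"ry":0,"rz":0},{"hand":1,"dx":0,"dy":0.05,"dz":0,"rx":0,"ry":0,"rz":0},{"hand":1,"dx":0,"dy":0.05,"dz":0,"rx":0,"ry":0,"rz":0},{"hand":1,"dx":0,"dy":0.05,"dz":0,"rx":0,"ry":0,"rz":0},{"hand":1,"dx":0.02,"dy":0.05,"dz":0,"rx":0,"ry":0,"rz":0},{"hand":1,"dx":0.02,"dy":0.05,"dz":0,"rx":0,"ry":0,"rz":0},{"hand":1,"dx":0.02,"dy":0.05,"dz":0,"rx":0,"ry":0,"rz":0},{"hand":1,"dx":0,"dy":0,"dz":0,"rx":0,"ry":0,"rz":0},{"hand":1,"dx":0,"dy":0,"dz":0,"rx":0,"ry":0,"rz":0}]'

```text
clock: 5.55
tool_pos: [0.4998, 0.2301, 0.1126]
tcp_rot: [[-0.996, 0.087, -0.001], [0.087, 0.996, -0.001], [0.001, -0.001, -1.0]]
ft_force: [-1.0, 0.1, -1.3]
width: 0.0263
```

```bash
python3 - <<'E'
from h import *
cv2.imwrite("pics/w3.png",optics.get_image("wrist"))
s=robot.get_state();print(s["clock"],s["tool_pos"],s["tcp_rot"],s["ft_force"],s["joints"],s["width"])
for k,z in [("entry",0),("foot_root",.034),("medium_nose",.064),("medium_mid",.09)]:
    for r in spot_point("wrist",k)[:3]: print(k,np.round(r["uv"]),round(r["conf"],2),np.round(atz("wrist",r["uv"],z),4))
cv2.imwrite("pics/t3.png",optics.get_image("top"));cv2.imwrite("pics/s3.png",optics.get_image("side"))
E
```

```text
5.6 [0.49946253 0.22901235 0.11273741] [[-9.96086149e-01  8.83783027e-02 -1.28793745e-03]
 [ 8.83794532e-02  9.96086504e-01 -8.65539665e-04]
 [ 1.20640218e-03 -9.75979280e-04 -9.99998796e-01]] [-0.59691511 -0.36092172 -0.83105382] [ 7.86265963e-01  2.48898452e-01 -4.07082901e-01 -3.78132322e-04
 -9.16337488e-01 -2.44532627e+00] 0.026991112348248525
foot_root [342. 390.] 0.66 [0.6303 0.2275 0.034 ]
medium_nose [326. 356.] 0.76 [0.5713 0.2197 0.064 ]
medium_nose [ 43. 409.] 0.4 [ 0.6472 -0.0806  0.064 ]
medium_mid [331. 290.] 0.97 [0.5089 0.2284 0.09  ]
medium_mid [118. 168.] 0.3 [0.4296 0.1199 0.09  ]
```

View pics/w3.png

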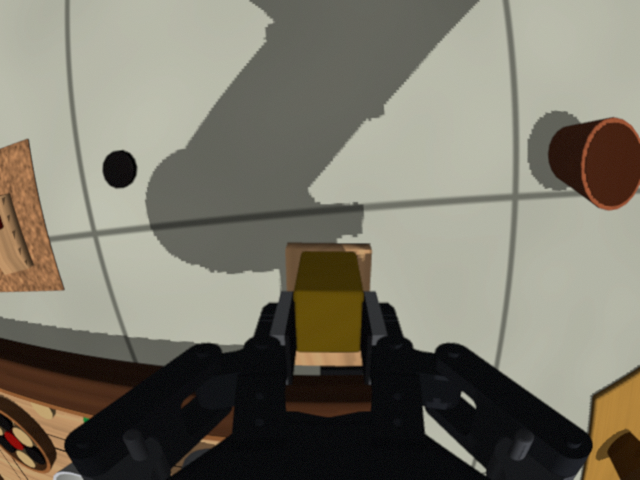

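View pics/s3.png

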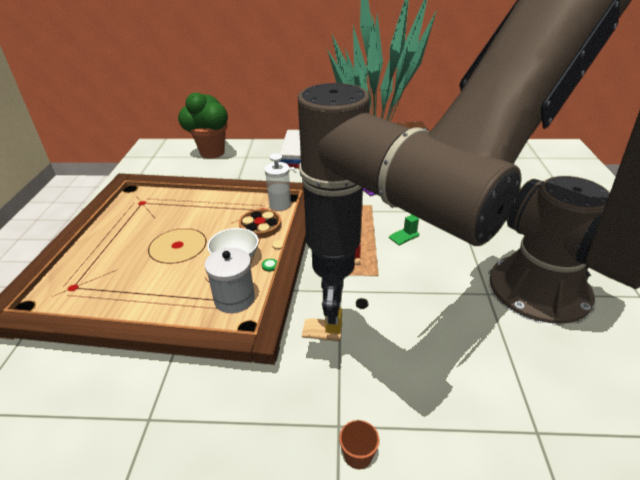

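```bash
python3 - <<'E'
from h import *
im=cv2.imread("pics/s3.png")
cv2.imwrite("pics/s3c.png",cv2.resize(im[290:370,240:360],None,fx=6.6,fy=6.6,interpolation=cv2.INTER_CUBIC))
E
```

```text
(no output)
```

View pics/s3c.png

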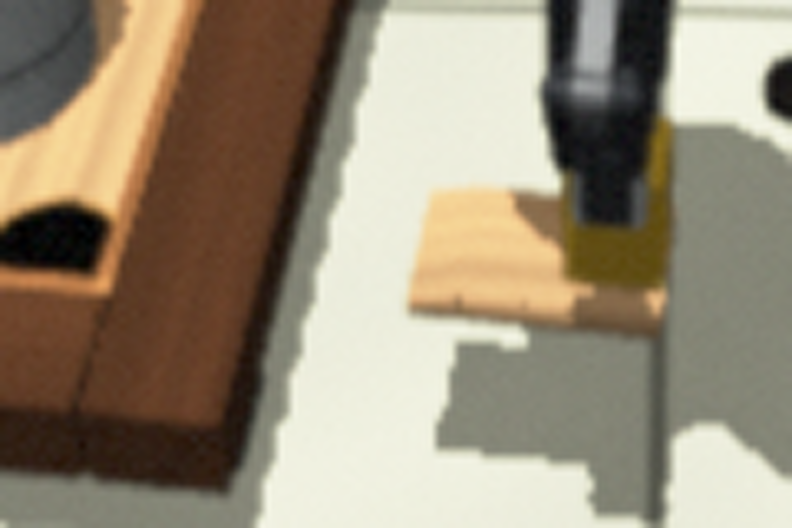

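```bash
python3 - <<'E'
from h import *
f=lambda x,y:(240+x/6.6-.42,290+y/6.6-.42)
a=atz("side",f(232,430),.07);b=atz("side",f(228,490),.034);print(a,b)
# near face line on side view
e=atz("side",f(345,5),.07);d=a-e;print("edge yaw",-np.arctan2(d[0],d[1]))
for c in (a,b,np.array([.6095,.2772,0])):
    y=np.array([np.sin(.088),np.cos(.088)]);print("entry",c[:2]-.045*y)
# spacer check (underside z = .1127-.031)
zb=.1127-.031
print("nose left top corner",atz("side",f(410,308),zb+.003)," expect", np.array([.4995,.229])+.061*np.array([.996,-.088])+.022*np.array([.088,.996]))
E
```

```text
[0.61050029 0.27845605 0.07      ] [0.61523814 0.27255568 0.034     ]
edge yaw -0.09216479802795464
entry [0.6065454  0.23363018]
entry [0.61128325 0.22772981]
entry [0.60554511 0.23237413]
nose left top corner [0.56008804 0.24321258 0.0847    ]  expect [0.562192 0.245544]
```

Request:
send_rows --steps '[{"hand":1,"dx":0.0185,"dy":0.0115,"dz":-0.03,"rx":0,"ry":0,"rz":-0.002},{"hand":1,"dx":0,"dy":0,"dz":-0.03,"rx":0,"ry":0,"rz":0},{"hand":1,"dx":0,"dy":0,"dz":-0.017,"rx":0,"ry":0,"rz":0},{"hand":1,"dx":0,"dy":0,"dz":0,"rx":0,"ry":0,"rz":0},{"hand":1,"dx":0,"dy":0,"dz":0,"rx":0,"ry":0,"rz":0}]'

```text
clock: 6.4
tool_pos: [0.519, 0.2404, 0.0368]
tcp_rot: [[-0.996, 0.091, 0.0], [0.091, 0.996, -0.0], [-0.0, -0.0, -1.0]]
ft_force: [0.3, -0.4, 0.5]
width: 0.0264
```

Request:
send_rows --steps '[{"hand":1,"dx":0,"dy":0,"dz":-0.002,"rx":0,"ry":0,"rz":0},{"hand":1,"dx":0,"dy":0,"dz":0,"rx":0,"ry":0,"rz":0}]'

```text
clock: 6.6
tool_pos: [0.5192, 0.2411, 0.0354]
tcp_rot: [[-0.996, 0.091, 0.001], [0.091, 0.996, 0.001], [-0.001, 0.001, -1.0]]
ft_force: [-0.1, 0.3, -1.4]
width: 0.0267
```

Request:
send_rows --steps '[{"hand":1,"dx":0,"dy":0,"dz":-0.001,"rx":0,"ry":0,"rz":0},{"hand":1,"dx":0,"dy":0,"dz":0,"rx":0,"ry":0,"rz":0}]'

```text
clock: 6.8
tool_pos: [0.5188, 0.2408, 0.0338]
tcp_rot: [[-0.996, 0.091, 0.001], [0.091, 0.996, 0.001], [-0.001, 0.001, -1.0]]
ft_force: [0.4, -0.2, -0.9]
width: 0.0264
```

Request:
send_rows --steps '[{"hand":1,"dx":0,"dy":0,"dz":-0.0015,"rx":0,"ry":0,"rz":0},{"hand":1,"dx":0,"dy":0,"dz":0,"rx":0,"ry":0,"rz":0}]'

```text
clock: 7.0
tool_pos: [0.5186, 0.2406, 0.0317]
tcp_rot: [[-0.996, 0.091, -0.0], [0.091, 0.996, -0.0], [0.0, -0.0, -1.0]]
ft_force: [-0.3, -0.5, -0.6]
width: 0.0267
```

Request:
send_rows --steps '[{"hand":1,"dx":0,"dy":0,"dz":-0.001,"rx":0,"ry":0,"rz":0},{"hand":1,"dx":0,"dy":0,"dz":0,"rx":0,"ry":0,"rz":0}]'

```text
clock: 7.2
tool_pos: [0.5187, 0.2407, 0.0311]
tcp_rot: [[-0.996, 0.091, 0.0], [0.091, 0.996, -0.0], [-0.0, -0.0, -1.0]]
ft_force: [-0.9, -0.1, 4.0]
width: 0.0265
```

Request:
send_rows --steps '[{"hand":1,"dx":0,"dy":0,"dz":-0.001,"rx":0,"ry":0,"rz":0},{"hand":1,"dx":0,"dy":0,"dz":0,"rx":0,"ry":0,"rz":0}]'

```text
clock: 7.4
tool_pos: [0.5187, 0.2408, 0.0311]
tcp_rot: [[-0.996, 0.09, 0.001], [0.09, 0.996, 0.0], [-0.0, 0.0, -1.0]]
ft_force: [-5.1, -0.8, 14.4]
width: 0.0267
```

Request:
send_rows --steps '[{"hand":1,"dx":0,"dy":0,"dz":-0.0,"rx":0,"ry":0,"rz":0.001},{"hand":1,"dx":0,"dy":0,"dz":0.0017,"rx":0,"ry":0,"rz":0},{"hand":1,"dx":0,"dy":0,"dz":0,"rx":0,"ry":0,"rz":0},{"hand":1,"dx":0.01,"dy":-0.0009,"dz":0,"rx":0,"ry":0,"rz":0},{"hand":1,"dx":0.01,"dy":-0.0009,"dz":0,"rx":0,"ry":0,"rz":0},{"hand":1,"dx":0.006,"dy":-0.0005,"dz":0,"rx":0,"ry":0,"rz":0},{"hand":1,"dx":0,"dy":0,"dz":0,"rx":0,"ry":0,"rz":0}]'

```text
clock: 8.1
tool_pos: [0.5458, 0.2382, 0.0311]
tcp_rot: [[-0.996, 0.091, 0.0], [0.091, 0.996, -0.0], [-0.0, -0.0, -1.0]]
ft_force: [-0.5, -0.0, 1.8]
width: 0.0266
```

```bash
python3 - <<'E'
from h import *
optics.get_image("wrist");F=[]
for k in range(3):
    s=robot.get_state();F.append(s["ft_force"]);optics.get_image(["wrist","side","top"][k])
cv2.imwrite("pics/s4.png",cv2.resize(optics.get_image("side")[290:370,240:360],None,fx=6.6,fy=6.6,interpolation=cv2.INTER_CUBIC))
print(s["clock"],s["tool_pos"],np.round(F,2))
E
```

```text
8.25 [0.54452704 0.23807897 0.03122475] [[ 0.06  0.33 -0.01]
 [-0.08 -0.25 -0.63]
 [-0.29  1.04 -0.48]]
```

View pics/s4.png

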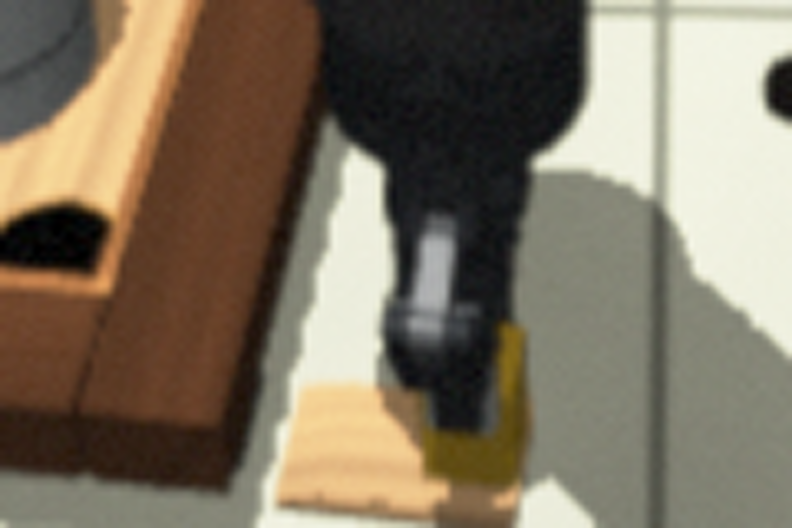

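```bash
python3 - <<'E'
from h import *
f=lambda x,y:(240+x/6.6-.42,290+y/6.6-.42)
p=atz("side",f(277,503),.0);print(p,"expected",np.array([.5452,.238])+np.array([[.996,.09],[-.09,.996]])@[.060,.022])
for c in (atz("side",f(232,430),.07),atz("side",f(228,490),.034)):
    d=(c-p)[:2];print(d@[.996,-.09],d@[.09,.996])
E
```

```text
[6.05001847e-01 2.51231243e-01 1.11022302e-16] expected [0.60694  0.254512]
0.0030262205844854995 0.027610768269970956
0.00827614587797303 0.02216040397882599
```

Request:
send_rows --steps '[{"hand":1,"dx":0.003,"dy":0.0007,"dz":0,"rx":0,"ry":0,"rz":0},{"hand":1,"dx":0.003,"dy":-0.0003,"dz":0,"rx":0,"ry":0,"rz":0},{"hand":1,"dx":0,"dy":0,"dz":0,"rx":0,"ry":0,"rz":0}]'

```text
clock: 8.65
tool_pos: [0.5511, 0.2389, 0.0316]
tcp_rot: [[-0.996, 0.09, 0.0], [0.09, 0.996, 0.0], [-0.0, 0.0, -1.0]]
ft_force: [-0.6, 0.4, -1.1]
width: 0.0262
```

Request:
send_rows --steps '[{"hand":1,"dx":0.0012,"dy":-0.0001,"dz":0,"rx":0,"ry":0,"rz":0},{"hand":1,"dx":0,"dy":0,"dz":0,"rx":0,"ry":0,"rz":0}]'

```text
clock: 8.85
tool_pos: [0.552, 0.2387, 0.0315]
tcp_rot: [[-0.996, 0.09, -0.0], [0.09, 0.996, -0.0], [0.0, -0.0, -1.0]]
ft_force: [0.7, 0.3, 0.4]
width: 0.0265
```

Request:
send_rows --steps '[{"hand":1,"dx":0.0014,"dy":-0.0001,"dz":0,"rx":0,"ry":0,"rz":0},{"hand":1,"dx":0,"dy":0,"dz":0,"rx":0,"ry":0,"rz":0}]'

```text
clock: 9.05
tool_pos: [0.5534, 0.2386, 0.0316]
tcp_rot: [[-0.996, 0.09, 0.0], [0.09, 0.996, 0.0], [-0.0, 0.0, -1.0]]
ft_force: [-0.5, 0.7, -0.7]
width: 0.0266
```

Request:
send_rows --steps '[{"hand":1,"dx":0.0014,"dy":-0.0001,"dz":0,"rx":0,"ry":0,"rz":0},{"hand":1,"dx":0,"dy":0,"dz":0,"rx":0,"ry":0,"rz":0}]'

```text
clock: 9.25
tool_pos: [0.5548, 0.2385, 0.0315]
tcp_rot: [[-0.996, 0.09, 0.0], [0.09, 0.996, 0.0], [-0.0, 0.0, -1.0]]
ft_force: [-0.3, 0.3, 0.3]
width: 0.0262
```

Request:
send_rows --steps '[{"hand":1,"dx":0.0014,"dy":-0.0001,"dz":0,"rx":0,"ry":0,"rz":0},{"hand":1,"dx":0,"dy":0,"dz":0,"rx":0,"ry":0,"rz":0}]'

```text
clock: 9.45
tool_pos: [0.5563, 0.2384, 0.0315]
tcp_rot: [[-0.996, 0.09, 0.0], [0.09, 0.996, 0.0], [-0.0, 0.0, -1.0]]
ft_force: [-0.9, 0.2, -0.1]
width: 0.0267
```

Request:
send_rows --steps '[{"hand":1,"dx":0.0014,"dy":-0.0001,"dz":0,"rx":0,"ry":0,"rz":0},{"hand":1,"dx":0,"dy":0,"dz":0,"rx":0,"ry":0,"rz":0}]'

```text
clock: 9.65
tool_pos: [0.5576, 0.2383, 0.0315]
tcp_rot: [[-0.996, 0.09, 0.0], [0.09, 0.996, 0.0], [-0.0, 0.0, -1.0]]
ft_force: [0.1, 0.3, 0.5]
width: 0.0262
```

Request:
send_rows --steps '[{"hand":1,"dx":0.0015,"dy":-0.0001,"dz":0,"rx":0,"ry":0,"rz":0},{"hand":1,"dx":0,"dy":0,"dz":0,"rx":0,"ry":0,"rz":0}]'

```text
clock: 9.85
tool_pos: [0.5592, 0.2382, 0.0315]
tcp_rot: [[-0.996, 0.09, 0.0], [0.09, 0.996, 0.0], [-0.0, 0.0, -1.0]]
ft_force: [-0.8, -0.0, -0.8]
width: 0.0263
```

Request:
send_rows --steps '[{"hand":1,"dx":0.0015,"dy":-0.0001,"dz":0,"rx":0,"ry":0,"rz":0},{"hand":1,"dx":0,"dy":0,"dz":0,"rx":0,"ry":0,"rz":0}]'

```text
clock: 10.05
tool_pos: [0.5607, 0.2381, 0.0315]
tcp_rot: [[-0.996, 0.09, 0.0], [0.09, 0.996, 0.0], [-0.0, 0.0, -1.0]]
ft_force: [0.5, 0.2, -0.1]
width: 0.0262
```

Request:
send_rows --steps '[{"hand":1,"dx":0.0015,"dy":-0.0001,"dz":0,"rx":0,"ry":0,"rz":0},{"hand":1,"dx":0,"dy":0,"dz":0,"rx":0,"ry":0,"rz":0}]'

```text
clock: 10.25
tool_pos: [0.5622, 0.238, 0.0315]
tcp_rot: [[-0.996, 0.09, 0.0], [0.09, 0.996, 0.0], [-0.0, 0.0, -1.0]]
ft_force: [-0.3, -0.1, -0.3]
width: 0.0268
```

```bash
python3 - <<'E'
from h import *
im=optics.get_image("side");s=robot.get_state()
print(s["ft_force"])
cv2.imwrite("pics/s5.png",cv2.resize(im[290:370,240:360],None,fx=6.6,fy=6.6,interpolation=cv2.INTER_CUBIC))
E
```

```text
[ 0.64648824 -0.49099259  0.39223849]
```

View pics/s5.png

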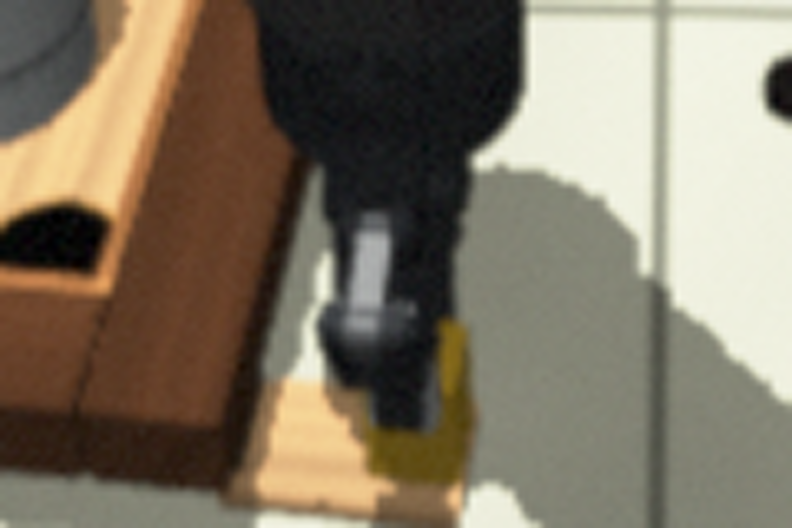

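The nose is clearly under the frame with no force, so I'll go on in larger steps.

Request:
send_rows --steps '[{"hand":1,"dx":0.0015,"dy":-0.0001,"dz":0,"rx":0,"ry":0,"rz":0},{"hand":1,"dx":0.0015,"dy":-0.0001,"dz":0,"rx":0,"ry":0,"rz":0},{"hand":1,"dx":0,"dy":0,"dz":0,"rx":0,"ry":0,"rz":0}]'

```text
clock: 10.6
tool_pos: [0.5652, 0.2378, 0.0315]
tcp_rot: [[-0.996, 0.09, 0.0], [0.09, 0.996, 0.0], [-0.0, 0.0, -1.0]]
ft_force: [0.2, 0.4, -0.5]
width: 0.0267
```

```bash
cat > ff.py <<'E'
from h import *
F=[]
for k in range(4):
    optics.get_image("wrist");s=robot.get_state();F.append(s["ft_force"])
print(s["clock"],s["tool_pos"].round(4),"mean",np.round(np.mean(F,0),2))
E
python3 ff.py
```

```text
10.8 [0.5649 0.2378 0.0315] mean [-0.07  0.03 -0.3 ]
```

Request:
send_rows --steps '[{"hand":1,"dx":0.0015,"dy":-0.0001,"dz":0,"rx":0,"ry":0,"rz":0},{"hand":1,"dx":0.002,"dy":-0.0002,"dz":0,"rx":0,"ry":0,"rz":0},{"hand":1,"dx":0.002,"dy":-0.0002,"dz":0,"rx":0,"ry":0,"rz":0}]'

```text
clock: 11.1
tool_pos: [0.5707, 0.2373, 0.0316]
tcp_rot: [[-0.996, 0.09, 0.0], [0.09, 0.996, 0.0], [-0.0, 0.0, -1.0]]
ft_force: [-0.5, 0.5, -0.2]
width: 0.0264
```

```bash
python3 ff.py
```

```text
11.3 [0.5705 0.2372 0.0314] mean [-0.04 -0.14 -0.38]
```

Request:
send_rows --steps '[{"hand":1,"dx":0.002,"dy":-0.0002,"dz":0,"rx":0,"ry":0,"rz":0},{"hand":1,"dx":0.002,"dy":-0.0002,"dz":0,"rx":0,"ry":0,"rz":0},{"hand":1,"dx":0.002,"dy":-0.0002,"dz":0,"rx":0,"ry":0,"rz":0},{"hand":1,"dx":0.002,"dy":-0.0002,"dz":0,"rx":0,"ry":0,"rz":0}]'

```text
clock: 11.7
tool_pos: [0.5787, 0.2365, 0.0315]
tcp_rot: [[-0.996, 0.09, 0.0], [0.09, 0.996, 0.0], [-0.0, 0.0, -1.0]]
ft_force: [0.1, 0.4, -0.9]
width: 0.0267
```

```bash
python3 ff.py; python3 -c "
from h import *
cv2.imwrite('pics/s6.png',cv2.resize(optics.get_image('side')[290:370,240:360],None,fx=6.6,fy=6.6,interpolation=cv2.INTER_CUBIC))"
```

```text
11.9 [0.5785 0.2364 0.0315] mean [-0.21  0.2  -1.31]
```

View pics/s6.png

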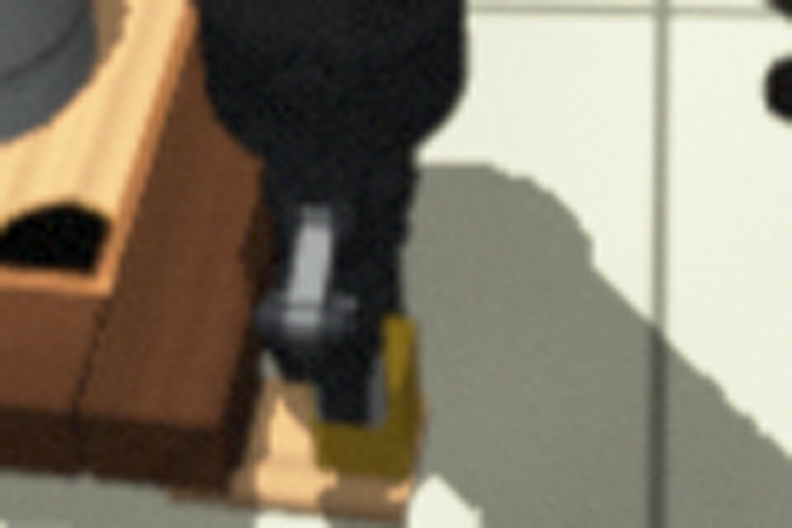

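Request:
send_rows --steps '[{"hand":1,"dx":0.002,"dy":-0.0002,"dz":0,"rx":0,"ry":0,"rz":0},{"hand":1,"dx":0.002,"dy":-0.0002,"dz":0,"rx":0,"ry":0,"rz":0},{"hand":1,"dx":0.001,"dy":-0.0001,"dz":0,"rx":0,"ry":0,"rz":0}]'

```text
clock: 12.25
tool_pos: [0.5838, 0.236, 0.0316]
tcp_rot: [[-0.996, 0.09, 0.0], [0.09, 0.996, 0.0], [-0.0, 0.0, -1.0]]
ft_force: [0.5, -0.5, 0.5]
width: 0.0267
```

```bash
python3 ff.py;python3 ff.py
```

```text
12.45 [0.5835 0.2359 0.0315] mean [ 0.16 -0.1  -0.3 ]
12.65 [0.5834 0.236  0.0315] mean [-0.2  -0.14 -0.51]
```

Request:
send_rows --steps '[{"hand":1,"dx":0,"dy":0,"dz":0.0008,"rx":0,"ry":0,"rz":0},{"hand":1,"dx":0,"dy":0,"dz":0,"rx":0,"ry":0,"rz":0}]'

```text
clock: 12.85
tool_pos: [0.5834, 0.2359, 0.0323]
tcp_rot: [[-0.996, 0.09, -0.0], [0.09, 0.996, -0.0], [0.0, -0.0, -1.0]]
ft_force: [0.3, -0.7, -3.0]
width: 0.0267
```

```bash
python3 ff.py;python3 ff.py
```

```text
13.05 [0.5834 0.2359 0.0322] mean [ 0.47 -0.02 -1.39]
13.25 [0.5834 0.2359 0.0322] mean [ 0.48  0.06 -2.44]
```

Request:
send_rows --steps '[{"hand":1,"dx":0,"dy":0,"dz":0.0015,"rx":0,"ry":0,"rz":0},{"hand":1,"dx":0,"dy":0,"dz":0,"rx":0,"ry":0,"rz":0}]'

```text
clock: 13.45
tool_pos: [0.5834, 0.2359, 0.0339]
tcp_rot: [[-0.996, 0.09, -0.0], [0.09, 0.996, -0.0], [0.0, -0.0, -1.0]]
ft_force: [-0.4, 0.8, -2.4]
width: 0.0265
```

```bash
python3 ff.py;python3 ff.py
```

```text
13.65 [0.5834 0.2359 0.0338] mean [ 0.48 -0.23 -2.66]
13.85 [0.5834 0.2359 0.0338] mean [ 0.42 -0.18 -2.53]
```

Request:
send_rows --steps '[{"hand":1,"dx":0,"dy":0,"dz":-0.0019,"rx":0,"ry":0,"rz":0},{"hand":1,"dx":0,"dy":0,"dz":0,"rx":0,"ry":0,"rz":0}]'

```text
clock: 14.05
tool_pos: [0.5835, 0.2361, 0.0318]
tcp_rot: [[-0.996, 0.09, 0.0], [0.09, 0.996, 0.0], [-0.0, 0.0, -1.0]]
ft_force: [0.1, -0.5, -0.8]
width: 0.0266
```

```bash
python3 ff.py;python3 ff.py
```

```text
14.25 [0.5837 0.2361 0.0321] mean [ 0.07  0.06 -0.8 ]
14.45 [0.5836 0.236  0.032 ] mean [-0.03 -0.04 -0.36]
```

Request:
send_rows --steps '[{"hand":1,"dx":0,"dy":0,"dz":-0.0003,"rx":0,"ry":0,"rz":0},{"hand":1,"dx":0,"dy":0,"dz":0,"rx":0,"ry":0,"rz":0}]'

```text
clock: 14.65
tool_pos: [0.5835, 0.236, 0.0316]
tcp_rot: [[-0.996, 0.09, -0.0], [0.09, 0.996, 0.0], [0.0, 0.0, -1.0]]
ft_force: [0.4, -0.0, -0.0]
width: 0.0265
```

```bash
python3 ff.py;python3 ff.py
```

```text
14.85 [0.5835 0.236  0.0316] mean [-0.42  0.06 -0.41]
15.05 [0.5835 0.236  0.0316] mean [ 0.47  0.3  -0.25]
```

Request:
send_rows --steps '[{"hand":1,"dx":0,"dy":0,"dz":-0.0003,"rx":0,"ry":0,"rz":0},{"hand":1,"dx":0,"dy":0,"dz":0,"rx":0,"ry":0,"rz":0}]'

```text
clock: 15.25
tool_pos: [0.5834, 0.2359, 0.0313]
tcp_rot: [[-0.996, 0.09, -0.0], [0.09, 0.996, -0.0], [0.0, -0.0, -1.0]]
ft_force: [0.5, -0.4, 0.5]
width: 0.0264
```

```bash
python3 ff.py;python3 ff.py
```

```text
15.45 [0.5835 0.236  0.0313] mean [0.97 0.15 0.  ]
15.65 [0.5835 0.236  0.0313] mean [ 0.15 -0.1  -0.39]
```

Request:
send_rows --steps '[{"hand":1,"dx":0,"dy":0,"dz":-0.0003,"rx":0,"ry":0,"rz":0},{"hand":1,"dx":0,"dy":0,"dz":0,"rx":0,"ry":0,"rz":0}]'

```text
clock: 15.85
tool_pos: [0.5835, 0.236, 0.0311]
tcp_rot: [[-0.996, 0.09, 0.0], [0.09, 0.996, 0.0], [-0.0, 0.0, -1.0]]
ft_force: [0.3, 1.1, 1.2]
width: 0.0263
```

```bash
python3 ff.py;python3 ff.py
```

```text
16.05 [0.5835 0.236  0.0311] mean [-0.64  0.53  1.33]
16.25 [0.5835 0.236  0.0311] mean [-0.78 -0.02  1.97]
```

The medium one moved freely over about 0.7–0.9 mm of height, so it is loose and the clear height is about 11.8 mm. The thick one should fit. I'll put the medium back on the mat.

Request:
send_rows --steps '[{"hand":1,"dx":0,"dy":0,"dz":0.0005,"rx":0,"ry":0,"rz":0},{"hand":1,"dx":-0.005,"dy":0.0005,"dz":0,"rx":0,"ry":0,"rz":0},{"hand":1,"dx":-0.015,"dy":0.0013,"dz":0,"rx":0,"ry":0,"rz":0},{"hand":1,"dx":-0.02,"dy":0.0018,"dz":0,"rx":0,"ry":0,"rz":0},{"hand":1,"dx":-0.02,"dy":0.0018,"dz":0,"rx":0,"ry":0,"rz":0},{"hand":1,"dx":-0.02,"dy":0,"dz":0.04,"rx":0,"ry":0,"rz":0},{"hand":1,"dx":-0.02,"dy":0,"dz":0.045,"rx":0,"ry":0,"rz":0},{"hand":1,"dx":-0.02,"dy":-0.04,"dz":0,"rx":0,"ry":0,"rz":0.04},{"hand":1,"dx":-0.0185,"dy":-0.05,"dz":0,"rx":0,"ry":0,"rz":0},{"hand":1,"dx":0,"dy":-0.05,"dz":0,"rx":0,"ry":0,"rz":0},{"hand":1,"dx":0,"dy":-0.05,"dz":0,"rx":0,"ry":0,"rz":0},{"hand":1,"dx":0,"dy":-0.05,"dz":0,"rx":0,"ry":0,"rz":0},{"hand":1,"dx":0,"dy":-0.05,"dz":0,"rx":0,"ry":0,"rz":0},{"hand":1,"dx":0,"dy":-0.05,"dz":0,"rx":0,"ry":0,"rz":0},{"hand":1,"dx":0,"dy":-0.05,"dz":0,"rx":0,"ry":0,"rz":0},{"hand":1,"dx":0,"dy":-0.05,"dz":0,"rx":0,"ry":0,"rz":0},{"hand":1,"dx":0,"dy":0,"dz":0,"rx":0,"ry":0,"rz":0},{"hand":1,"dx":0,"dy":0,"dz":0,"rx":0,"ry":0,"rz":0}]'

```text
clock: 18.05
tool_pos: [0.4453, -0.1967, 0.1161]
tcp_rot: [[-0.999, 0.054, -0.001], [0.054, 0.999, 0.0], [0.001, 0.0, -1.0]]
ft_force: [0.5, 0.2, -0.5]
width: 0.0267
```

Request:
send_rows --steps '[{"hand":1,"dx":0,"dy":-0.003,"dz":-0.04,"rx":0,"ry":0,"rz":0},{"hand":1,"dx":0,"dy":0,"dz":-0.03,"rx":0,"ry":0,"rz":0},{"hand":1,"dx":0,"dy":0,"dz":-0.009,"rx":0,"ry":0,"rz":0},{"hand":1,"dx":0,"dy":0,"dz":-0.002,"rx":0,"ry":0,"rz":0},{"hand":1,"dx":0,"dy":0,"dz":-0.0006,"rx":0,"ry":0,"rz":0},{"hand":1,"dx":0,"dy":0,"dz":0,"rx":0,"ry":0,"rz":0}]'

```text
clock: 18.65
tool_pos: [0.4473, -0.1981, 0.0362]
tcp_rot: [[-0.999, 0.049, 0.002], [0.049, 0.999, -0.0], [-0.002, -0.0, -1.0]]
ft_force: [0.0, 0.3, 0.2]
width: 0.0266
```

Request:
send_rows --steps '[{"hand":1,"dx":0,"dy":0,"dz":-0.0005,"rx":0,"ry":0,"rz":0},{"hand":1,"dx":0,"dy":0,"dz":0,"rx":0,"ry":0,"rz":0}]'

```text
clock: 18.85
tool_pos: [0.4466, -0.1985, 0.0352]
tcp_rot: [[-0.999, 0.05, 0.002], [0.05, 0.999, -0.0], [-0.002, 0.0, -1.0]]
ft_force: [1.0, -0.1, -0.9]
width: 0.0267
```

Still about 1 mm above the mat; I'll lower it, release and rise.

Request:
send_rows --steps '[{"hand":1,"dx":0,"dy":0,"dz":-0.0008,"rx":0,"ry":0,"rz":0},{"hand":1,"dx":0,"dy":0,"dz":0,"rx":0,"ry":0,"rz":0},{"hand":0,"dx":0,"dy":0,"dz":0,"rx":0,"ry":0,"rz":0},{"hand":0,"dx":0,"dy":0,"dz":0,"rx":0,"ry":0,"rz":0},{"hand":0,"dx":0,"dy":0,"dz":0,"rx":0,"ry":0,"rz":0},{"hand":0,"dx":0,"dy":0,"dz":0,"rx":0,"ry":0,"rz":0},{"hand":0,"dx":0,"dy":0,"dz":0.03,"rx":0,"ry":0,"rz":0},{"hand":0,"dx":0,"dy":0,"dz":0.045,"rx":0,"ry":0,"rz":0},{"hand":0,"dx":0,"dy":0.04,"dz":0.045,"rx":0,"ry":0,"rz":0.08},{"hand":0,"dx":0,"dy":0.05,"dz":0,"rx":0,"ry":0,"rz":0.08},{"hand":0,"dx":0,"dy":0.012,"dz":0,"rx":0,"ry":0,"rz":0},{"hand":0,"dx":0,"dy":0,"dz":0,"rx":0,"ry":0,"rz":0},{"hand":0,"dx":0,"dy":0,"dz":0,"rx":0,"ry":0,"rz":0}]'

```text
clock: 20.15
tool_pos: [0.446, -0.1033, 0.1458]
tcp_rot: [[-0.994, -0.11, -0.0], [-0.11, 0.994, -0.0], [0.0, -0.0, -1.0]]
ft_force: [0.6, -0.8, 0.0]
width: 0.0857
```

```bash
python3 - <<'E'
from h import *
cv2.imwrite("pics/w4.png",optics.get_image("wrist"))
s=robot.get_state();print(s["clock"],s["tool_pos"],s["tcp_rot"],s["width"])
E
```

```text
20.2 [ 0.44587949 -0.10370608  0.14561973] [[-9.93986782e-01 -1.09496513e-01 -8.89338925e-04]
 [-1.09496351e-01  9.93987171e-01 -2.29230479e-04]
 [ 9.09091421e-04 -1.30472699e-04 -9.99999578e-01]] 0.08516527571665712
```

View pics/w4.png

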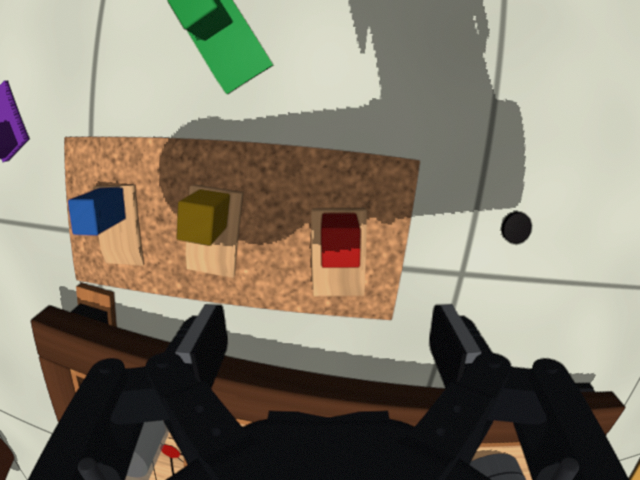

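Medium (205,215) stands upright back on the mat. I'll measure the red one at (341,250).

```bash
python3 - <<'E'
from h import *
im=cv2.imread("pics/w4.png")
cv2.imwrite("pics/w4c.png",cv2.resize(im[200:310,300:380],None,fx=5,fy=5,interpolation=cv2.INTER_CUBIC))
E
```

```text
(no output)
```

View pics/w4c.png

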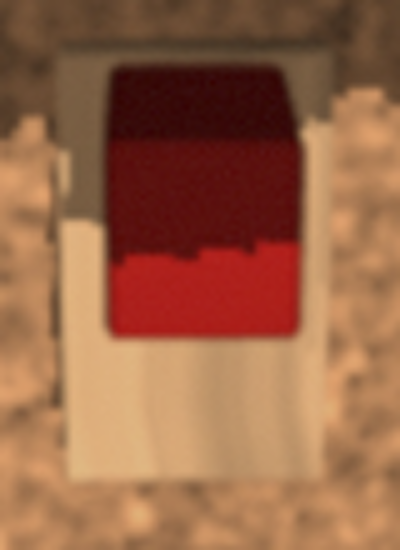

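```bash
python3 - <<'E'
from h import *
f=lambda p:(p[0]/5+300-.4,p[1]/5+200-.4)
T=np.array([atz("wrist",f(p),.061)[:2] for p in [(106,140),(302,138),(300,338),(107,338)]]); F=np.array([atz("wrist",f(p),.013)[:2] for p in [(68,480),(323,480)]])
c=T.mean(0);e=T[1]-T[0]+T[2]-T[3];e2=T[3]-T[0]+T[2]-T[1];w=F[1]-F[0];n=F.mean(0)-c
print(c,np.linalg.norm(e)/2,np.linalg.norm(e2)/2,np.arctan2(-e[0],e[1]),np.arctan2(e2[1],e2[0]),np.arctan2(-w[0],w[1]),np.linalg.norm(w),np.arctan2(n[1],n[0]),np.linalg.norm(n))
E
```

```text
[ 0.45159166 -0.09498364] 0.026860544821692537 0.02921253701833673 0.11457912655285583 0.1186244237955708 0.10665268070731591 0.04450578732669685 0.12291289011916033 0.06193875849824
```

Request:
send_rows --steps '[{"hand":0,"dx":0.0057,"dy":0.0087,"dz":-0.03,"rx":0,"ry":0,"rz":0.003},{"hand":0,"dx":0,"dy":0,"dz":-0.04,"rx":0,"ry":0,"rz":0},{"hand":0,"dx":0,"dy":0,"dz":-0.03,"rx":0,"ry":0,"rz":0},{"hand":0,"dx":0,"dy":0,"dz":-0.0095,"rx":0,"ry":0,"rz":0},{"hand":0,"dx":0,"dy":0,"dz":0,"rx":0,"ry":0,"rz":0},{"hand":1,"dx":0,"dy":0,"dz":0,"rx":0,"ry":0,"rz":0},{"hand":1,"dx":0,"dy":0,"dz":0,"rx":0,"ry":0,"rz":0},{"hand":1,"dx":0,"dy":0,"dz":0,"rx":0,"ry":0,"rz":0},{"hand":1,"dx":0,"dy":0,"dz":0,"rx":0,"ry":0,"rz":0},{"hand":1,"dx":0,"dy":0,"dz":0,"rx":0,"ry":0,"rz":0},{"hand":1,"dx":0,"dy":0,"dz":0,"rx":0,"ry":0,"rz":0}]'

```text
clock: 21.3
tool_pos: [0.4524, -0.0944, 0.0376]
tcp_rot: [[-0.994, -0.113, 0.002], [-0.113, 0.994, 0.0], [-0.002, -0.0, -1.0]]
ft_force: [-2.3, 1.6, 7.2]
width: 0.0262
```

```bash
python3 ff.py
```

```text
21.5 [ 0.4525 -0.0944  0.0376] mean [-2.6   1.57  8.14]
```

Request:
send_rows --steps '[{"hand":1,"dx":0,"dy":0,"dz":0.02,"rx":0,"ry":0,"rz":0},{"hand":1,"dx":0,"dy":0,"dz":0.04,"rx":0,"ry":0,"rz":0},{"hand":1,"dx":0,"dy":0.0348,"dz":0,"rx":0,"ry":0,"rz":-0.073},{"hand":1,"dx":0,"dy":0.05,"dz":0,"rx":0,"ry":0,"rz":-0.07},{"hand":1,"dx":0,"dy":0.05,"dz":0,"rx":0,"ry":0,"rz":-0.06},{"hand":1,"dx":0,"dy":0.05,"dz":0,"rx":0,"ry":0,"rz":0},{"hand":1,"dx":0.02,"dy":0.05,"dz":0,"rx":0,"ry":0,"rz":0},{"hand":1,"dx":0.02,"dy":0.05,"dz":0,"rx":0,"ry":0,"rz":0},{"hand":1,"dx":0.0325,"dy":0.05,"dz":0,"rx":0,"ry":0,"rz":0},{"hand":1,"dx":0,"dy":0,"dz":-0.03,"rx":0,"ry":0,"rz":0},{"hand":1,"dx":0,"dy":0,"dz":-0.025,"rx":0,"ry":0,"rz":0},{"hand":1,"dx":0,"dy":0,"dz":-0.004,"rx":0,"ry":0,"rz":0},{"hand":1,"dx":0,"dy":0,"dz":0,"rx":0,"ry":0,"rz":0},{"hand":1,"dx":0,"dy":0,"dz":0,"rx":0,"ry":0,"rz":0}]'

```text
clock: 22.9
tool_pos: [0.5169, 0.2253, 0.0389]
tcp_rot: [[-0.996, 0.09, 0.001], [0.09, 0.996, 0.001], [-0.001, 0.001, -1.0]]
ft_force: [-0.3, -0.7, -0.4]
width: 0.0258
```

```bash
python3 ff.py; python3 -c "
from h import *
cv2.imwrite('pics/w5.png',optics.get_image('wrist'));print(robot.get_state()['tcp_rot'][:,0])"
```

```text
23.1 [0.5168 0.2253 0.0388] mean [-0.25  0.25 -0.97]
[-0.99593426  0.09007474 -0.00122441]
```

View pics/w5.png

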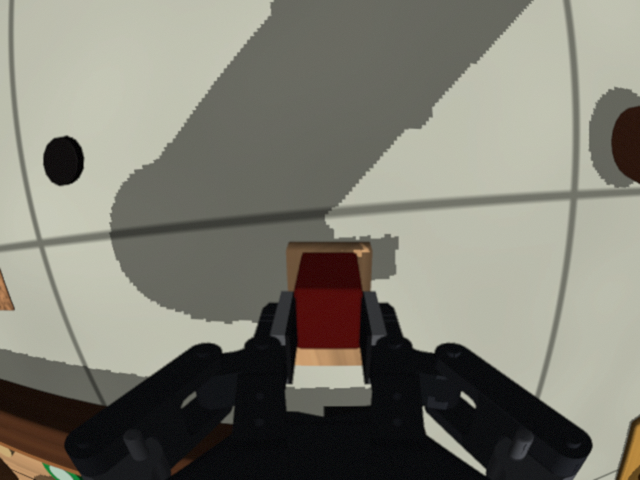

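Request:
send_rows --steps '[{"hand":1,"dx":0,"dy":0.0168,"dz":-0.003,"rx":0,"ry":0,"rz":0},{"hand":1,"dx":0,"dy":0,"dz":0,"rx":0,"ry":0,"rz":0},{"hand":1,"dx":0,"dy":0,"dz":0,"rx":0,"ry":0,"rz":0}]'

```text
clock: 23.45
tool_pos: [0.5166, 0.2428, 0.0348]
tcp_rot: [[-0.996, 0.089, 0.001], [0.089, 0.996, 0.001], [-0.001, 0.001, -1.0]]
ft_force: [-0.2, 1.0, 1.3]
width: 0.0264
```

```bash
python3 ff.py
```

```text
23.65 [0.5164 0.242  0.0347] mean [0.08 1.31 1.53]
```

Request:
send_rows --steps '[{"hand":1,"dx":0,"dy":0,"dz":-0.0007,"rx":0,"ry":0,"rz":0},{"hand":1,"dx":0,"dy":0,"dz":0,"rx":0,"ry":0,"rz":0}]'

```text
clock: 23.85
tool_pos: [0.5165, 0.2421, 0.0347]
tcp_rot: [[-0.996, 0.09, 0.001], [0.09, 0.996, 0.001], [-0.001, 0.001, -1.0]]
ft_force: [-2.3, 2.3, 8.3]
width: 0.0261
```

```bash
python3 ff.py
```

```text
24.05 [0.5165 0.2421 0.0347] mean [-3.38  1.51  7.78]
```

Request:
send_rows --steps '[{"hand":1,"dx":0,"dy":0,"dz":-0.0005,"rx":0,"ry":0,"rz":0},{"hand":1,"dx":0,"dy":0,"dz":0,"rx":0,"ry":0,"rz":0}]'

```text
clock: 24.25
tool_pos: [0.5165, 0.2422, 0.0346]
tcp_rot: [[-0.996, 0.09, 0.001], [0.09, 0.996, 0.001], [-0.001, 0.001, -1.0]]
ft_force: [-4.5, 2.7, 12.8]
width: 0.0261
```

```bash
python3 ff.py
```

```text
24.45 [0.5165 0.2422 0.0346] mean [-4.06  1.23 12.69]
```

Request:
send_rows --steps '[{"hand":1,"dx":0,"dy":0,"dz":0.0016,"rx":0,"ry":0,"rz":0},{"hand":1,"dx":0,"dy":0,"dz":0,"rx":0,"ry":0,"rz":0},{"hand":1,"dx":0.01,"dy":-0.0009,"dz":0,"rx":0,"ry":0,"rz":0},{"hand":1,"dx":0.01,"dy":-0.0009,"dz":0,"rx":0,"ry":0,"rz":0},{"hand":1,"dx":0.01,"dy":-0.0009,"dz":0,"rx":0,"ry":0,"rz":0},{"hand":1,"dx":0,"dy":0,"dz":0,"rx":0,"ry":0,"rz":0}]'

```text
clock: 25.05
tool_pos: [0.5481, 0.239, 0.0347]
tcp_rot: [[-0.996, 0.091, 0.001], [0.091, 0.996, 0.0], [-0.001, 0.0, -1.0]]
ft_force: [0.7, -0.3, 2.0]
width: 0.0262
```

```bash
python3 ff.py
```

```text
25.25 [0.5462 0.2389 0.0348] mean [0.53 0.13 0.7 ]
```

Request:
send_rows --steps '[{"hand":1,"dx":0.0015,"dy":-0.0001,"dz":0,"rx":0,"ry":0,"rz":0},{"hand":1,"dx":0,"dy":0,"dz":0,"rx":0,"ry":0,"rz":0}]'

```text
clock: 25.45
tool_pos: [0.5473, 0.2388, 0.0348]
tcp_rot: [[-0.996, 0.09, -0.001], [0.09, 0.996, -0.0], [0.001, -0.0, -1.0]]
ft_force: [0.3, 0.4, 0.8]
width: 0.0264
```

Request:
send_rows --steps '[{"hand":1,"dx":0.0015,"dy":-0.0001,"dz":0,"rx":0,"ry":0,"rz":0},{"hand":1,"dx":0,"dy":0,"dz":0,"rx":0,"ry":0,"rz":0}]'

```text
clock: 25.65
tool_pos: [0.5492, 0.2389, 0.0348]
tcp_rot: [[-0.996, 0.09, -0.0], [0.09, 0.996, -0.0], [0.0, -0.0, -1.0]]
ft_force: [-0.0, -0.8, -0.1]
width: 0.0264
```

Request:
send_rows --steps '[{"hand":1,"dx":0.0015,"dy":-0.0001,"dz":0,"rx":0,"ry":0,"rz":0},{"hand":1,"dx":0,"dy":0,"dz":0,"rx":0,"ry":0,"rz":0}]'

```text
clock: 25.85
tool_pos: [0.5508, 0.2388, 0.0348]
tcp_rot: [[-0.996, 0.09, 0.0], [0.09, 0.996, 0.0], [-0.0, 0.0, -1.0]]
ft_force: [-0.4, -0.6, 0.0]
width: 0.0262
```

Request:
send_rows --steps '[{"hand":1,"dx":0.0015,"dy":-0.0001,"dz":0,"rx":0,"ry":0,"rz":0},{"hand":1,"dx":0,"dy":0,"dz":0,"rx":0,"ry":0,"rz":0}]'

```text
clock: 26.05
tool_pos: [0.5524, 0.2387, 0.0349]
tcp_rot: [[-0.996, 0.09, 0.0], [0.09, 0.996, 0.0], [-0.0, 0.0, -1.0]]
ft_force: [-0.1, 0.6, -0.7]
width: 0.0263
```

Request:
send_rows --steps '[{"hand":1,"dx":0.0015,"dy":-0.0001,"dz":0,"rx":0,"ry":0,"rz":0},{"hand":1,"dx":0,"dy":0,"dz":0,"rx":0,"ry":0,"rz":0}]'

```text
clock: 26.25
tool_pos: [0.5539, 0.2386, 0.0349]
tcp_rot: [[-0.996, 0.09, 0.0], [0.09, 0.996, 0.0], [-0.0, 0.0, -1.0]]
ft_force: [0.3, -0.3, -0.3]
width: 0.0263
```

Request:
send_rows --steps '[{"hand":1,"dx":0.0015,"dy":-0.0001,"dz":0,"rx":0,"ry":0,"rz":0},{"hand":1,"dx":0,"dy":0,"dz":0,"rx":0,"ry":0,"rz":0}]'

```text
clock: 26.45
tool_pos: [0.5554, 0.2385, 0.0349]
tcp_rot: [[-0.996, 0.09, 0.0], [0.09, 0.996, 0.0], [-0.0, 0.0, -1.0]]
ft_force: [-0.4, 0.0, 0.0]
width: 0.026
```

Request:
send_rows --steps '[{"hand":1,"dx":0.0015,"dy":-0.0001,"dz":0,"rx":0,"ry":0,"rz":0},{"hand":1,"dx":0,"dy":0,"dz":0,"rx":0,"ry":0,"rz":0}]'

```text
clock: 26.65
tool_pos: [0.5569, 0.2384, 0.0349]
tcp_rot: [[-0.996, 0.09, 0.0], [0.09, 0.996, 0.0], [-0.0, 0.0, -1.0]]
ft_force: [0.1, -0.4, -1.1]
width: 0.0261
```

Request:
send_rows --steps '[{"hand":1,"dx":0.0015,"dy":-0.0001,"dz":0,"rx":0,"ry":0,"rz":0},{"hand":1,"dx":0,"dy":0,"dz":0,"rx":0,"ry":0,"rz":0}]'

```text
clock: 26.85
tool_pos: [0.5584, 0.2382, 0.0349]
tcp_rot: [[-0.996, 0.09, 0.0], [0.09, 0.996, -0.0], [-0.0, -0.0, -1.0]]
ft_force: [0.5, 0.4, -0.3]
width: 0.0262
```

Request:
send_rows --steps '[{"hand":1,"dx":0.0015,"dy":-0.0001,"dz":0,"rx":0,"ry":0,"rz":0},{"hand":1,"dx":0.0005,"dy":0,"dz":0,"rx":0,"ry":0,"rz":0}]'

```text
clock: 27.05
tool_pos: [0.5604, 0.2382, 0.0349]
tcp_rot: [[-0.996, 0.09, 0.0], [0.09, 0.996, 0.0], [-0.0, 0.0, -1.0]]
ft_force: [0.2, -0.4, -0.1]
width: 0.0262
```

```bash
python3 ff.py
```

```text
27.25 [0.5602 0.2382 0.0349] mean [ 0.03  0.11 -0.25]
```

Request:
send_rows --steps '[{"hand":1,"dx":0.0015,"dy":-0.0001,"dz":0,"rx":0,"ry":0,"rz":0},{"hand":1,"dx":0.0005,"dy":-0.0001,"dz":0,"rx":0,"ry":0,"rz":0}]'

```text
clock: 27.45
tool_pos: [0.5622, 0.238, 0.0349]
tcp_rot: [[-0.996, 0.09, -0.0], [0.09, 0.996, -0.0], [0.0, -0.0, -1.0]]
ft_force: [-1.6, 0.8, 1.0]
width: 0.0262
```

```bash
python3 ff.py
```

```text
27.65 [0.5622 0.238  0.0349] mean [-0.75  0.08  0.25]
```

Request:
send_rows --steps '[{"hand":1,"dx":0.001,"dy":-0.0001,"dz":0,"rx":0,"ry":0,"rz":0},{"hand":1,"dx":0.001,"dy":-0.0001,"dz":0,"rx":0,"ry":0,"rz":0}]'

```text
clock: 27.85
tool_pos: [0.5638, 0.2377, 0.0349]
tcp_rot: [[-0.996, 0.09, -0.001], [0.09, 0.996, -0.0], [0.001, -0.0, -1.0]]
ft_force: [-3.5, 1.8, 2.0]
width: 0.0261
```

```bash
python3 ff.py
```

```text
28.05 [0.564  0.2377 0.0349] mean [-3.85  0.85  2.3 ]
```

Request:
send_rows --steps '[{"hand":1,"dx":0.001,"dy":-0.0001,"dz":0,"rx":0,"ry":0,"rz":0},{"hand":1,"dx":0.0005,"dy":0,"dz":0,"rx":0,"ry":0,"rz":0}]'

```text
clock: 28.25
tool_pos: [0.5657, 0.2376, 0.0349]
tcp_rot: [[-0.996, 0.09, -0.0], [0.09, 0.996, -0.0], [0.0, -0.0, -1.0]]
ft_force: [-3.0, 0.9, 2.0]
width: 0.0262
```

```bash
python3 ff.py
```

```text
28.45 [0.5657 0.2376 0.0349] mean [-3.37  0.95  2.4 ]
```

It is sliding at about 3.5 N, which is a snug bevel ride. Continuing.

Request:
send_rows --steps '[{"hand":1,"dx":0.001,"dy":-0.0001,"dz":0,"rx":0,"ry":0,"rz":0},{"hand":1,"dx":0.001,"dy":-0.0001,"dz":0,"rx":0,"ry":0,"rz":0},{"hand":1,"dx":0.001,"dy":-0.0001,"dz":0,"rx":0,"ry":0,"rz":0}]'

```text
clock: 28.75
tool_pos: [0.5688, 0.2374, 0.0349]
tcp_rot: [[-0.996, 0.09, -0.0], [0.09, 0.996, 0.0], [0.0, 0.0, -1.0]]
ft_force: [-3.5, 1.1, 2.6]
width: 0.0263
```

```bash
python3 ff.py
```

```text
28.95 [0.5689 0.2374 0.0349] mean [-3.27  0.45  2.36]
```

Request:
send_rows --steps '[{"hand":1,"dx":0.0015,"dy":-0.0001,"dz":0,"rx":0,"ry":0,"rz":0},{"hand":1,"dx":0.0015,"dy":-0.0002,"dz":0,"rx":0,"ry":0,"rz":0},{"hand":1,"dx":0.0015,"dy":-0.0001,"dz":0,"rx":0,"ry":0,"rz":0},{"hand":1,"dx":0.0015,"dy":-0.0001,"dz":0,"rx":0,"ry":0,"rz":0}]'

```text
clock: 29.35
tool_pos: [0.575, 0.2368, 0.0349]
tcp_rot: [[-0.996, 0.09, 0.0], [0.09, 0.996, 0.0], [-0.0, 0.0, -1.0]]
ft_force: [-3.3, 1.4, 1.3]
width: 0.0264
```

```bash
python3 ff.py; python3 -c "
from h import *
cv2.imwrite('pics/s7.png',cv2.resize(optics.get_image('side')[290:370,240:360],None,fx=6.6,fy=6.6,interpolation=cv2.INTER_CUBIC))"
```

```text
29.55 [0.5751 0.2368 0.0348] mean [-1.31  0.59  0.07]
```

View pics/s7.png

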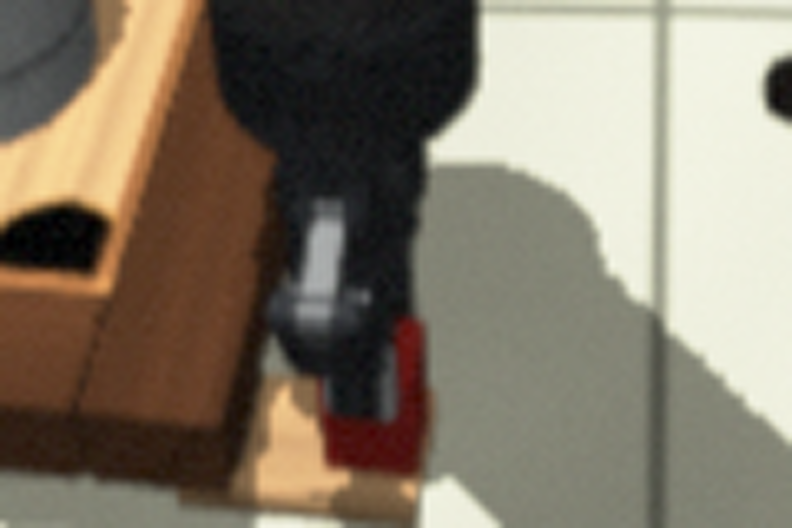

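The nose is past the bevel and drag continues at 1–3 N. About 17 mm remain.

Request:
send_rows --steps '[{"hand":1,"dx":0.002,"dy":-0.0002,"dz":0,"rx":0,"ry":0,"rz":0},{"hand":1,"dx":0.002,"dy":-0.0002,"dz":0,"rx":0,"ry":0,"rz":0},{"hand":1,"dx":0.002,"dy":-0.0001,"dz":0,"rx":0,"ry":0,"rz":0},{"hand":1,"dx":0.002,"dy":-0.0002,"dz":0,"rx":0,"ry":0,"rz":0},{"hand":1,"dx":0.002,"dy":-0.0002,"dz":0,"rx":0,"ry":0,"rz":0}]'

```text
clock: 30.1
tool_pos: [0.5848, 0.236, 0.0349]
tcp_rot: [[-0.996, 0.09, -0.0], [0.09, 0.996, -0.0], [0.0, -0.0, -1.0]]
ft_force: [-3.0, 1.7, 1.5]
width: 0.0262
```

```bash
python3 ff.py
```

```text
30.3 [0.5851 0.236  0.0348] mean [-1.22  0.04  0.37]
```

Request:
send_rows --steps '[{"hand":1,"dx":0.0015,"dy":-0.0001,"dz":0,"rx":0,"ry":0,"rz":0},{"hand":1,"dx":0.0015,"dy":-0.0002,"dz":0,"rx":0,"ry":0,"rz":0},{"hand":1,"dx":0.001,"dy":-0.0001,"dz":0,"rx":0,"ry":0,"rz":0}]'

```text
clock: 30.6
tool_pos: [0.5887, 0.2356, 0.0349]
tcp_rot: [[-0.996, 0.09, -0.0], [0.09, 0.996, -0.0], [0.0, -0.0, -1.0]]
ft_force: [-3.4, 0.6, 1.1]
width: 0.0263
```

```bash
python3 ff.py
```

```text
30.8 [0.5888 0.2355 0.0349] mean [-2.59  0.6   1.27]
```

Request:
send_rows --steps '[{"hand":1,"dx":0.001,"dy":-0.0001,"dz":0,"rx":0,"ry":0,"rz":0},{"hand":1,"dx":0.0005,"dy":0,"dz":0,"rx":0,"ry":0,"rz":0}]'

```text
clock: 31.0
tool_pos: [0.5902, 0.2354, 0.0349]
tcp_rot: [[-0.996, 0.09, -0.0], [0.09, 0.996, -0.0], [0.0, -0.0, -1.0]]
ft_force: [-3.0, 0.4, 1.6]
width: 0.0263
```

Request:
send_rows --steps '[{"hand":1,"dx":0.0014,"dy":-0.0001,"dz":0,"rx":0,"ry":0,"rz":0},{"hand":1,"dx":0,"dy":0,"dz":0,"rx":0,"ry":0,"rz":0}]'

```text
clock: 31.2
tool_pos: [0.5918, 0.2353, 0.0349]
tcp_rot: [[-0.996, 0.09, 0.0], [0.09, 0.996, -0.0], [-0.0, -0.0, -1.0]]
ft_force: [-3.2, 1.4, 0.8]
width: 0.0263
```

Request:
send_rows --steps '[{"hand":1,"dx":0.0012,"dy":-0.0001,"dz":0,"rx":0,"ry":0,"rz":0},{"hand":1,"dx":0,"dy":0,"dz":0,"rx":0,"ry":0,"rz":0}]'

```text
clock: 31.4
tool_pos: [0.593, 0.2353, 0.0349]
tcp_rot: [[-0.996, 0.09, 0.0], [0.09, 0.996, 0.0], [-0.0, 0.0, -1.0]]
ft_force: [-1.5, 1.1, 0.3]
width: 0.0262
```

```bash
python3 -c "
from h import *
a=optics.get_image('side')[290:370,240:360];b=optics.get_image('top')[180:260,190:310]
cv2.imwrite('pics/s8.png',np.hstack([cv2.resize(i,None,fx=3.3,fy=3.3,interpolation=cv2.INTER_CUBIC) for i in (a,b)]))"
```

```text
(no output)
```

View pics/s8.png

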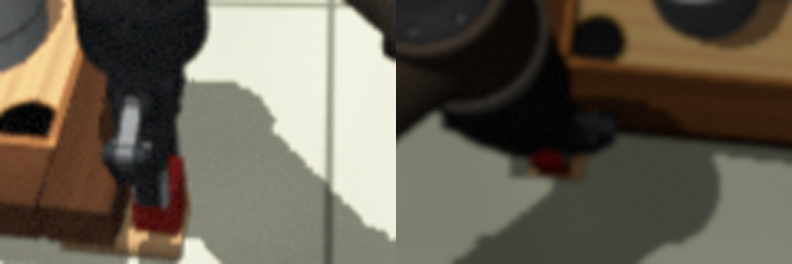

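Request:
send_rows --steps '[{"hand":1,"dx":0.0014,"dy":-0.0001,"dz":0,"rx":0,"ry":0,"rz":0},{"hand":1,"dx":0,"dy":0,"dz":0,"rx":0,"ry":0,"rz":0}]'

```text
clock: 31.7
tool_pos: [0.5943, 0.2352, 0.0349]
tcp_rot: [[-0.996, 0.09, 0.0], [0.09, 0.996, -0.0], [-0.0, -0.0, -1.0]]
ft_force: [-3.2, 0.7, 1.3]
width: 0.0264
```

Request:
send_rows --steps '[{"hand":1,"dx":0.0014,"dy":-0.0001,"dz":0,"rx":0,"ry":0,"rz":0},{"hand":1,"dx":0,"dy":0,"dz":0,"rx":0,"ry":0,"rz":0}]'

```text
clock: 31.9
tool_pos: [0.5958, 0.2351, 0.0349]
tcp_rot: [[-0.996, 0.09, 0.0], [0.09, 0.996, 0.0], [-0.0, 0.0, -1.0]]
ft_force: [-2.1, 0.6, 0.8]
width: 0.0262
```

Request:
send_rows --steps '[{"hand":1,"dx":0.0014,"dy":-0.0001,"dz":0,"rx":0,"ry":0,"rz":0},{"hand":1,"dx":0,"dy":0,"dz":0,"rx":0,"ry":0,"rz":0}]'

```text
clock: 32.1
tool_pos: [0.5965, 0.2349, 0.0348]
tcp_rot: [[-0.996, 0.09, -0.001], [0.09, 0.996, -0.0], [0.001, -0.0, -1.0]]
ft_force: [-5.0, 0.9, 2.1]
width: 0.0259
```

Request:
send_rows --steps '[{"hand":1,"dx":0.0005,"dy":0,"dz":0,"rx":0,"ry":0,"rz":0},{"hand":1,"dx":0,"dy":0,"dz":0,"rx":0,"ry":0,"rz":0}]'

```text
clock: 32.3
tool_pos: [0.5965, 0.2349, 0.0348]
tcp_rot: [[-0.996, 0.09, -0.002], [0.09, 0.996, -0.0], [0.002, -0.0, -1.0]]
ft_force: [-7.3, 2.2, 2.9]
width: 0.026
```

```bash
python3 ff.py
```

```text
32.5 [0.5965 0.2349 0.0348] mean [-6.68  1.83  2.74]
```

The handle is home against the frame: it stopped at x=0.5965 and force rose to 7 N. I'll relax, release and rise.

Request:
send_rows --steps '[{"hand":1,"dx":-0.0006,"dy":0,"dz":0,"rx":0,"ry":0,"rz":0},{"hand":1,"dx":0,"dy":0,"dz":0,"rx":0,"ry":0,"rz":0},{"hand":0,"dx":0,"dy":0,"dz":0,"rx":0,"ry":0,"rz":0},{"hand":0,"dx":0,"dy":0,"dz":0,"rx":0,"ry":0,"rz":0},{"hand":0,"dx":0,"dy":0,"dz":0,"rx":0,"ry":0,"rz":0},{"hand":0,"dx":0,"dy":0,"dz":0,"rx":0,"ry":0,"rz":0},{"hand":0,"dx":0,"dy":0,"dz":0,"rx":0,"ry":0,"rz":0},{"hand":0,"dx":0,"dy":0,"dz":0.03,"rx":0,"ry":0,"rz":0},{"hand":0,"dx":0,"dy":0,"dz":0.04,"rx":0,"ry":0,"rz":0},{"hand":0,"dx":0,"dy":0,"dz":0.04,"rx":0,"ry":0,"rz":0},{"hand":0,"dx":-0.04,"dy":0,"dz":0.04,"rx":0,"ry":0,"rz":0},{"hand":0,"dx":-0.05,"dy":0,"dz":0,"rx":0,"ry":0,"rz":0},{"hand":0,"dx":-0.04,"dy":0,"dz":0,"rx":0,"ry":0,"rz":0},{"hand":0,"dx":0,"dy":0,"dz":0,"rx":0,"ry":0,"rz":0},{"hand":0,"dx":0,"dy":0,"dz":0,"rx":0,"ry":0,"rz":0}]'

```text
clock: 34.0
tool_pos: [0.4713, 0.2353, 0.1812]
tcp_rot: [[-0.996, 0.088, 0.002], [0.088, 0.996, 0.001], [-0.001, 0.001, -1.0]]
ft_force: [0.7, 0.3, 0.1]
width: 0.0855
```

```bash
python3 - <<'E'
from h import *
s=robot.get_state();print(s["clock"],s["tool_pos"])
w=optics.get_image("wrist");cv2.imwrite("pics/w9.png",w)
a=optics.get_image('side');cv2.imwrite("pics/s9.png",a)
for n,im,b in [("s9c",a,(290,370,220,340))]:
    cv2.imwrite(f"pics/{n}.png",cv2.resize(im[b[0]:b[1],b[2]:b[3]],None,fx=6.6,fy=6.6,interpolation=cv2.INTER_CUBIC))
t=optics.get_image("top");cv2.imwrite("pics/t9.png",t)
E
```

```text
34.0 [0.47126746 0.23532631 0.18123449]
```

View pics/w9.png

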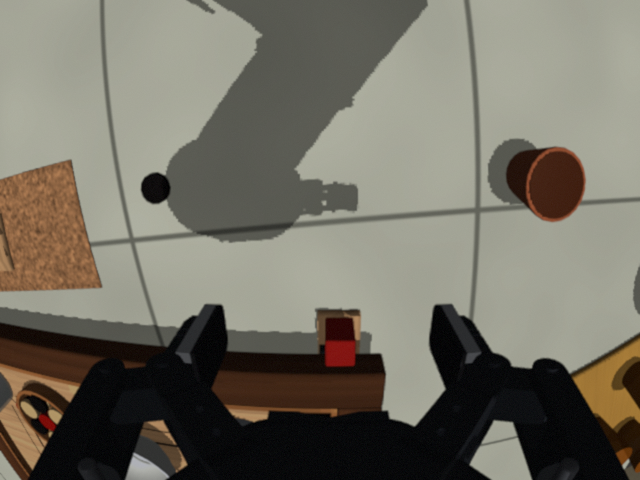

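View pics/s9c.png

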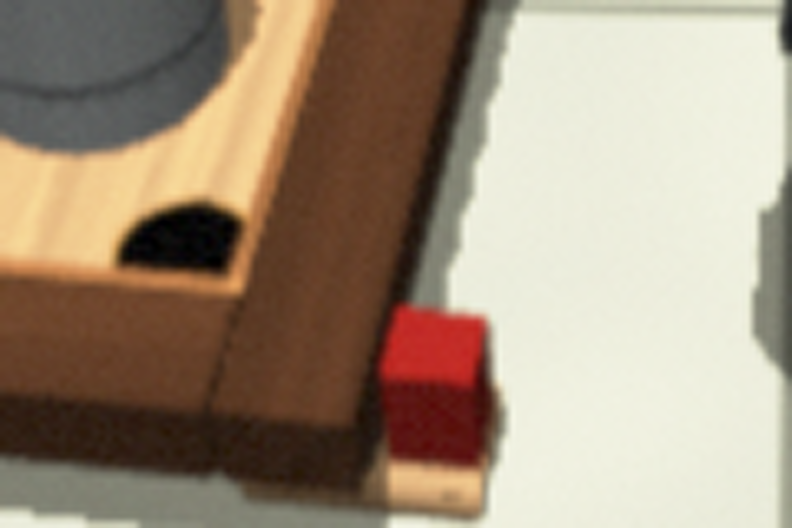

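View pics/s9.png

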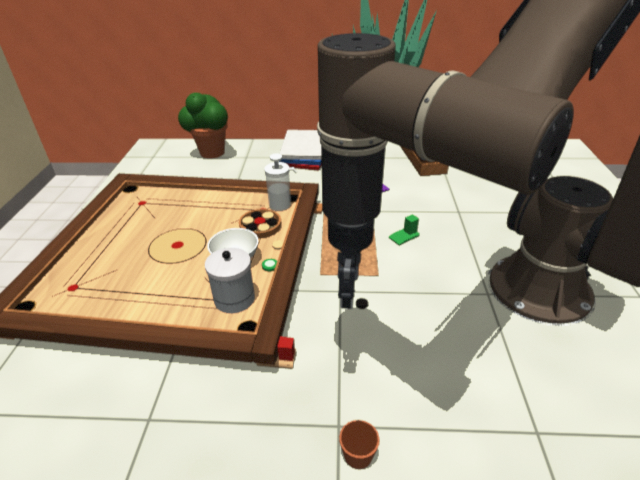

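```bash
python3 - <<'E'
from h import *
im=cv2.imread("pics/w9.png")
cv2.imwrite("pics/w9c.png",cv2.resize(im[300:420,290:400],None,fx=5,fy=5,interpolation=cv2.INTER_CUBIC))
E
```

```text
(no output)
```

View pics/w9c.png

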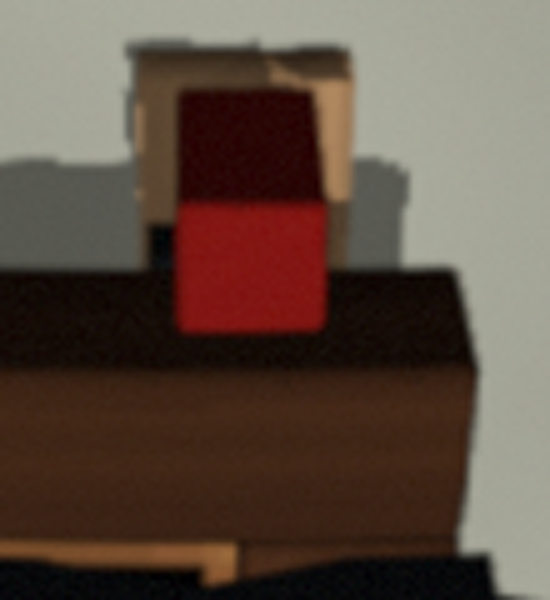

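View pics/t9.png

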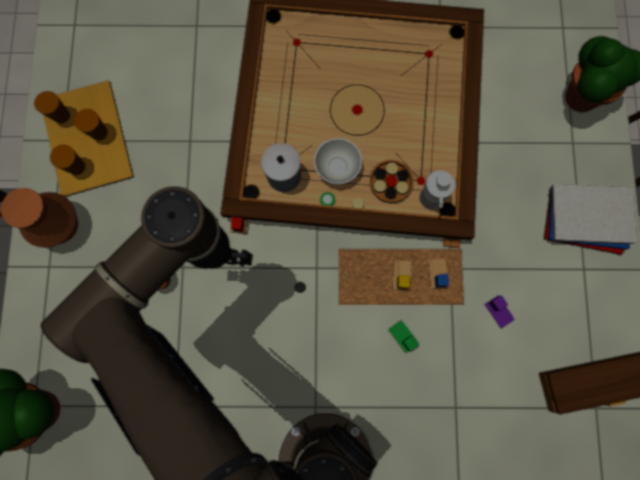

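```bash
python3 - <<'E'
from h import *
f=lambda p:(p[0]/5+290-.4,p[1]/5+300-.4)
W=lambda p,z:atz("wrist",f(p),z)[:2]
T=np.array([W(p,.058) for p in [(177,200),(327,200),(325,332),(180,332)]]);c=T.mean(0)
e=T[1]-T[0]+T[2]-T[3];B=W((475,370),.07);B0=W((0,370),.07);B2=W((455,270),.034);B3=W((0,270),.034);d=B-B0
yaw=np.arctan2(-d[0],d[1]);ax=np.array([np.cos(yaw),np.sin(yaw)]);ay=np.array([-ax[1],ax[0]])
print("handle",c,"yaw",np.arctan2(-e[0],e[1]),"board yaw",yaw,"corner",B,B2)
for b in(B,B2): print("centre to left side",(b-c)@ay,"centre to face",(b-c)@ax)
E
```

```text
handle [0.5961591  0.23456633] yaw -0.09865665915811667 board yaw -0.09808605146082985 corner [0.61559603 0.27370849] [0.6188572  0.27426767]
centre to left side 0.0408574594800428 centre to face 0.0155103563087217
centre to left side 0.0417333170264488 centre to face 0.018701089633057773
```

```bash
python3 - <<'E'
from workcell import robot
print(robot.get_state()["ft_force"]); print(robot.close_job())
E
```

```text
[ 0.33961268 -0.55194362  0.24480997]
the job is handed in; nothing more can be done
None
```

The thick (red) spacer is home under the near left foot, and I handed the job in at about 34 s; no verdict was reported.

- **Medium (yellow), tried first:** it went under with no drag. It had about 0.7–0.9 mm of free vertical play, so it was loose. I put it back upright on the mat.
- **Thick (red), tried second:** it rode up the bevel at about 3–4 N, then dragged at about 1–3 N on the flat. It stopped at the frame, where I pressed to about 7 N, well under the 25 N limit. I then released it.
- **Thin (blue):** I never tried it. The medium one was already loose, so a thinner one would be too. It still stands on the mat.

**Last checks**
- The final images show red standing upright and yellow and blue on the mat. The bystanders looked to be where they started.
- Red is square to the board within about 0.01 rad. Its handle is about 4 mm off the foot's middle line, against 12 mm allowed.
- The two image measurements of handle centre to board face disagreed: 15.5 mm and 18.7 mm, where fully home is 15 mm and the limit is 20 mm. I relied on the hard stop I felt at the frame as the firmer evidence that it is home.
- I did not measure the foot's pinch after letting go; it is inferred from the drag while sliding.

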